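# Reset the marble skittles lane

## Robot

A 6-joint arm with a two-finger parallel gripper is mounted at the origin on the work surface. World frame = base frame: x ahead of the robot, y to its left, z up, the work surface at z = 0. Lengths are in m, angles in degrees, forces in N, time in s.
With the tool pointing down it reaches from about 0.4 to 0.825 m from the base axis. Payload 7 kg.
Tool frame: the origin (TCP) lies on the centre line of the jaws, within the pads' length; the fingertips stand 17 mm ahead of it and the grasp point (between the pads) lies 2 mm behind it; y points along the fingers, z is the direction in which the jaws open and shut, and the axes are right-handed (so a half turn about y gives the same grasp; the last joint's range is limited). The gripper opens to 88 mm and grips with 3 to 60 N. Pads are 19 mm wide; open, the fingers measure 130 mm over their backs; the gripper's body (78 mm by 193 mm) begins 47 mm behind the grasp point.
Start: joints at [-47.836, 20.546, 0.682, 0, -70.136, -16.507], TCP at [0.292, -0.608, 0.244] pointing down, gripper open.
Joint ranges: [-176.03, 176.03], [-82.01, 121.73], [-58.28, 71.71], [-173.87, 95.51], [-174.79, -0.11], [-173.66, 173.66]. Speed limits (degrees/s): [136.94, 136.94, 172.46, 180, 180, 180].

## Interface

Orientations are given as [roll, pitch, yaw] about the fixed x, y, z axes, in that order (R = Rz(yaw) Ry(pitch) Rx(roll)).
In Python, from plant import r, capture, camera_info gives the robot as it stands. The module is installed in compiled form; this text tells all that it offers.
- The arm moves only by the tool apply_moves, never from a script. Its argument "deltas" is a list of rows, each an object of numbers: "tx", "ty", "tz": the shift along the tool's x, y, z in m; "turn": the turn about the tool's y in rad; "gripper": the finger opening in m, from 0 to 0.0876. A call has 1 to 5 rows; each row is the pose to reach, as a shift and turn from the pose commanded when the call began, along the tool's axes at that moment; what a row does not reach only later rows make up. A row lasts 1/10 s, in which the tool goes at most 50 mm and 8.59 degrees, less where a joint would pass 70% of its speed; a pose out of reach is approached as far as the arm can. A call with a gripper value outside its range is refused whole. The fingers move at their own pace and stop on an object; "newtons" is the grip in N (left out, the last holds). Time passes only in rows, so rows that repeat a pose let the fingers close. It gives the time, the measured TCP pose, the force and the opening at its end, in the units of the state.
- r.get_state(): the state, without advancing time (a new reading comes with each control period).
- capture(name): name is "scene" or "side" or "wrist"; returns (picture, depth): 400x640x3 uint8, red, green, blue; 400x640 float32, m along the optical axis (not along the pixel's ray), 0 where there is no reading.
- camera_info(name): a dict with "K" (3x3 intrinsics, pixels), "k1" (the pictures are not rectified: a ray, as slopes to the right and down, at radius r is drawn at 1 + k1 r^2 times it, then the intrinsics apply), "eye" and "orientation" of the camera in the world; the wrist camera has in their place "tool_from_camera" (4x4, takes a point from camera to tool coordinates, whose origin is the TCP and whose axes are the tool frame's). Camera axes: x right, y up, looking along -z (the intrinsics and any distortion apply to the point x, -y, -z); pixel columns grow to the right and rows downward; lengths in m; the calibration is good to about 2 mm. A picture is of the moment at which its call begins: read the wrist's pose just before it. camera_info takes no time and is no camera call.
- r.close_job(): hands the job in, once; it reports no verdict.
The state is a dict: "time_s": time; "joints": joint angles; "qd": joint speeds; "joint_torque": joint torques, N m; "tcp_pos": TCP position; "eef_rot": TCP orientation; "contact_force": force on the tool from outside, world axes, zero at the start; "moment": the same for the moment, N m; "gripper_width": finger opening in m.
Only numpy, scipy, OpenCV 4.12 (cv2) and the standard library are available. Lean on these libraries where they do the work, as an engineer would, in place of code of your own. Each camera call takes 0.05 s, during which the arm holds its last target.

## Task

Get the marble skittles game ready for the next child: stand every fallen skittle upright inside the lane, with those already standing still on their feet at the end. Fit the holed marble plate over the two pins of its rack, handle up, until it sits flush, and then put one glass marble in each of its two big holes. Put right whatever gets knocked over as you work, and leave the other things on the counter where they are.

Things in the scene. Friction and masses are not known exactly. Their poses are not given: they have to be found in the camera images.
- lane: Fixed lane: pale board, low wooden lip all round, blue stripe along its middle. Origin under its centre on the counter; y along its length, x across, z up. Floor 6 mm above the counter; inside the lips 380 mm (y) by 150 mm (x); lips 8 mm wide, 9 mm above the floor. Place and heading vary a little.
- skittle1: Wooden skittle 76 mm tall, 45 g: foot cylinder 34 mm wide and 36 mm long, neck 18 mm, plain ball head 32 mm wide. Origin on its axis at mid-height (38 mm above the sole); z points from foot to head; head's centre at z +22 mm. Pinched lightly (3 N) by the head and lifted, it swings to hang nearly upright. Red foot. Starts lying along the lane, head either way; may be absent.
- skittle2: Wooden skittle 76 mm tall, 45 g: foot cylinder 34 mm wide and 36 mm long, neck 18 mm, plain ball head 32 mm wide. Origin on its axis at mid-height (38 mm above the sole); z points from foot to head; head's centre at z +22 mm. Pinched lightly (3 N) by the head and lifted, it swings to hang nearly upright. Yellow foot. Starts lying along the lane, head either way; may be absent.
- skittle3: Wooden skittle 76 mm tall, 45 g: foot cylinder 34 mm wide and 36 mm long, neck 18 mm, plain ball head 32 mm wide. Origin on its axis at mid-height (38 mm above the sole); z points from foot to head; head's centre at z +22 mm. Pinched lightly (3 N) by the head and lifted, it swings to hang nearly upright. Blue foot. Starts lying along the lane, head either way; may be absent.
- skittle4: Wooden skittle 76 mm tall, 45 g: foot cylinder 34 mm wide and 36 mm long, neck 18 mm, plain ball head 32 mm wide. Origin on its axis at mid-height (38 mm above the sole); z points from foot to head; head's centre at z +22 mm. Pinched lightly (3 N) by the head and lifted, it swings to hang nearly upright. Green foot. Starts lying along the lane, head either way; may be absent.
- skittle5: Wooden skittle 76 mm tall, 45 g: foot cylinder 34 mm wide and 36 mm long, neck 18 mm, plain ball head 32 mm wide. Origin on its axis at mid-height (38 mm above the sole); z points from foot to head; head's centre at z +22 mm. Pinched lightly (3 N) by the head and lifted, it swings to hang nearly upright. Orange foot. Starts standing in the lane, on its far side.
- skittle6: Wooden skittle 76 mm tall, 45 g: foot cylinder 34 mm wide and 36 mm long, neck 18 mm, plain ball head 32 mm wide. Origin on its axis at mid-height (38 mm above the sole); z points from foot to head; head's centre at z +22 mm. Pinched lightly (3 N) by the head and lifted, it swings to hang nearly upright. White foot. Starts standing in the lane, on its far side.
- rack: Fixed wooden block 100 (x) by 200 (y) by 20 mm high with two upright pale pins at y = -80 and +80 mm, x = 0: 10 mm in diameter, 27 mm above the block's top, the last 7 mm tapered to 4 mm. Origin under its centre on the counter, z up. Stands left, middle or right in front of the lane; heading varies.
- plate: Loose mint-green plate 90 (x) by 190 (y) by 15 mm, 0.14-0.28 kg, starts flat on the counter. Origin centre of its underside, z up. At x = 0: 12 mm pin holes at y = -80, +80 and 30 mm marble holes at y = -45, +45. Blue handle block on top at the centre, 16 (x) by 28 mm (y), from 15 to 45 mm above the underside. Fits either way round.
- seat_a (a point): Where a marble's centre comes to rest in the plate's big hole on the own -y side: plate frame (0, -45, 31) mm.
- seat_b (a point): The same for the big hole on the own +y side: plate frame (0, 45, 31) mm.
- tray: Fixed catch tray with a cork floor 6 mm above the counter and dark wooden lips 16 mm above the counter (10 mm above the cork); outside 110 mm (own x) by 190 mm (own y), lips 6 mm wide. Origin at the centre of its underside, z up.
- marble1_center (a point): Centre of a smooth green glass marble 44 mm in diameter, 110 g. Starts resting on the tray's cork; rolls freely if pushed.
- marble2_center (a point): Centre of the second, equal glass marble, starting at the tray's other end.
- mug: Bystander: white speckled enamel mug, 82 mm in diameter, 82 mm high, handle at own +y; origin at the centre of its underside.
- die: Bystander: yellow wooden dot die, 40 mm cube; origin at the centre of its underside.
- beaker: Bystander: orange plastic beaker, 64 mm in diameter, 55 mm high; origin at the centre of its underside.
- wiper: Bystander: blue board wiper, 50 by 110 by 28 mm high; origin at the centre of its underside.
- arch: Bystander: red toy arch, 30 by 100 by 65 mm high; origin at the centre of its underside.
Things that resemble listed ones, but are neither listed nor needed, are in the scene too. Leave any purple look-alike of the skittle2 alone. Leave any blue look-alike of the part that bears marble1_center alone.

How it is judged (in metres and radians):
On the way, in this order (a step that is already met when the one before it is completed fails the run):
1. the plate sits flush on the rack, over both pins (horizontal distance between plate and rack below 0.004 m and z of plate in the frame of rack between 0.017 and 0.0235 m and angle between plate's own z axis and vertical below 0.03 rad and angle between the y axis of plate and the y axis of rack, either way round below 0.05 rad), for 0.3 s.
2. one marble rests in each big hole of the seated plate (all of step 1 and ((distance between marble1_center and seat_a below 0.005 m and distance between marble2_center and seat_b below 0.005 m) or (distance between marble1_center and seat_b below 0.005 m and distance between marble2_center and seat_a below 0.005 m))), for 0.3 s.
At the end, for the whole second after the job is handed in: Plate on the rack within 4 mm and 0.05 rad, level, underside under 3.5 mm above the block; a marble in each big hole within 5 mm of its seat; every skittle present stands inside the lips, foot on the lane's floor, within 0.1 rad of vertical; all at rest (all of step 2 and angle between each of skittle1, skittle2, skittle3, skittle4, skittle5, skittle6's own z axis and vertical below 0.1 rad and z of skittle1 in the frame of lane between 0.04 and 0.048 m and x of skittle1 in the frame of lane between -0.062 and 0.062 m and y of skittle1 in the frame of lane between -0.177 and 0.177 m and linear speed of each of skittle1, skittle2, skittle3, skittle4, skittle5, skittle6, plate below 0.03 m/s and z of skittle2 in the frame of lane between 0.04 and 0.048 m and x of skittle2 in the frame of lane between -0.062 and 0.062 m and y of skittle2 in the frame of lane between -0.177 and 0.177 m and z of skittle3 in the frame of lane between 0.04 and 0.048 m and x of skittle3 in the frame of lane between -0.062 and 0.062 m and y of skittle3 in the frame of lane between -0.177 and 0.177 m and z of skittle4 in the frame of lane between 0.04 and 0.048 m and x of skittle4 in the frame of lane between -0.062 and 0.062 m and y of skittle4 in the frame of lane between -0.177 and 0.177 m and z of skittle5 in the frame of lane between 0.04 and 0.048 m and x of skittle5 in the frame of lane between -0.062 and 0.062 m and y of skittle5 in the frame of lane between -0.177 and 0.177 m and z of skittle6 in the frame of lane between 0.04 and 0.048 m and x of skittle6 in the frame of lane between -0.062 and 0.062 m and y of skittle6 in the frame of lane between -0.177 and 0.177 m); the robot touches nothing.
It fails at once if the mug is pushed more than 4 cm or knocked over (distance of mug from where it was at the start of the episode above 0.04 m or angle between mug's own z axis and vertical above 0.6 rad).
It fails at once if the die is pushed more than 4 cm or knocked over (distance of die from where it was at the start of the episode above 0.04 m or angle between die's own z axis and vertical above 0.6 rad).
It fails at once if the beaker is pushed more than 4 cm or knocked over (distance of beaker from where it was at the start of the episode above 0.04 m or angle between beaker's own z axis and vertical above 0.6 rad).
It fails at once if the wiper is pushed more than 4 cm or knocked over (distance of wiper from where it was at the start of the episode above 0.04 m or angle between wiper's own z axis and vertical above 0.6 rad).
It fails at once if the arch is pushed more than 4 cm or knocked over (distance of arch from where it was at the start of the episode above 0.04 m or angle between arch's own z axis and vertical above 0.6 rad).
Of skittle1, skittle2, skittle3, skittle4 only 2 to 4 are there at a start; the rules pass over those that are not, and their reading is None.
At some moment in a run one of skittle1, skittle2, skittle3, skittle4, plate may be knocked a few centimetres aside while the robot is not near it.
It also fails if it takes over 210 s, if anything falls off the work surface, if the arm or the gripper's body presses on something with over 40 N, if the wrist force passes 120 N, or if a joint passes its speed limit or range.

## Working session

There is one attempt and no reset: what is moved stays moved. The work goes in short steps, Python scripts to look and compute and a tool call to move; the robot and the scene stay as the last step left them, time stands still between calls to the robot, and variables do not carry over. Pictures are saved under pics/ and viewed, and the job is handed in when it is done.

Besides the shell and the picture viewer there is one more tool, called after ">>>" as name([rows], argument=value, ...), one row to a line, values as JSON. apply_moves: Moves the arm, as the interface text tells. Its arguments: {"type":"object","properties":{"deltas":{"type":"array","items":{"type":"object","properties":{"tx":{"type":"number"},"ty":{"type":"number"},"tz":{"type":"number"},"turn":{"type":"number"},"gripper":{"type":"number"}}}},"newtons":{"type":"number"}},"required":["deltas"]}

```bash
ls; mkdir -p pics
cat > h.py <<'E'
import numpy as np, cv2
from plant import r, capture, camera_info
from scipy.spatial.transform import Rotation as R
def save(n,im): cv2.imwrite('pics/%s.png'%n, cv2.cvtColor(im,cv2.COLOR_RGB2BGR))
E
python3 - <<'E'
from h import *
s=r.get_state(); print(s)
for n in ['scene','side','wrist']:
    print(n,camera_info(n))
    im,d=capture(n); save(n+'0',im); np.savez('pics/%s0.npz'%n,im=im,d=d)
    print((d>0).mean(), d[d>0].min(), d.max())
E
```

```text
pics
{'time_s': 0.0, 'joints': array([-4.78346778e+01,  2.05920007e+01,  6.33206835e-01, -2.15331957e-02,
       -7.01346353e+01, -1.65068692e+01]), 'qd': array([ 0.04980365, -0.14928677, -0.00663169,  0.00829809, -0.04677011,
        0.05712246]), 'joint_torque': array([-1.31945813e-03, -5.82716024e+01,  2.93043441e+01,  6.99675992e+00,
        6.81476711e-03, -1.40722004e-04]), 'tcp_pos': array([ 0.29206308, -0.60802876,  0.24260752]), 'eef_rot': array([-8.99046695e+01,  7.14068682e-03,  2.56511252e+01]), 'contact_force': array([ 0.55202821, -0.08001671, -0.67669063]), 'moment': array([-0.01657327,  0.01025808,  0.0113527 ]), 'gripper_width': 0.08748699493483764}
scene {'K': array([[453.14342233,   0.        , 323.96542914],
       [  0.        , 453.14342233, 193.87644026],
       [  0.        ,   0.        ,   1.        ]]), 'k1': -0.03715697133643042, 'eye': array([ 1.43910192, -0.61363824,  0.72585976]), 'orientation': array([57.9288983 , -0.8097323 , 57.71624494])}
0.99593359375 0.6815876 3.7343743
side {'K': array([[454.43841215,   0.        , 311.3397433 ],
       [  0.     
[... 159 characters left out ...]
2453]), 'orientation': array([  43.28564928,    0.27983237, -156.29729351])}
0.99594140625 0.5741663 3.3696887
wrist {'K': array([[303.77511142,   0.        , 317.88433136],
       [  0.        , 303.77511142, 204.65932317],
       [  0.        ,   0.        ,   1.        ]]), 'k1': -0.03727654492191786, 'tool_from_camera': array([[ 2.69521070e-04, -9.54067396e-01, -2.99591941e-01,
        -8.17103739e-02],
       [-7.16474485e-04,  2.99591691e-01, -9.54067244e-01,
        -1.41984245e-01],
       [ 9.99999707e-01,  4.71791206e-04, -6.02818673e-04,
        -4.53083034e-04],
       [ 0.00000000e+00,  0.00000000e+00,  0.00000000e+00,
         1.00000000e+00]])}
0.996171875 0.059041087 1.286327
```

View pics/scene0.png

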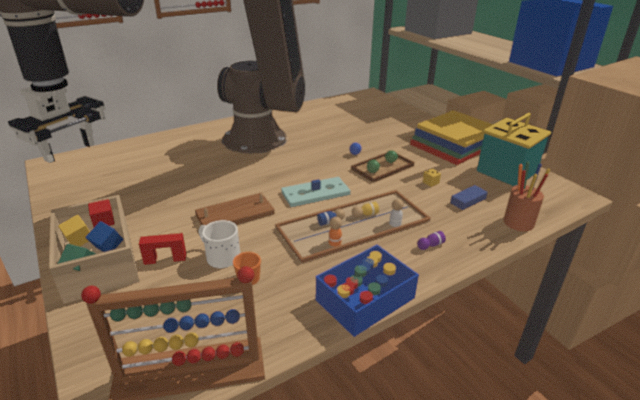

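View pics/side0.png

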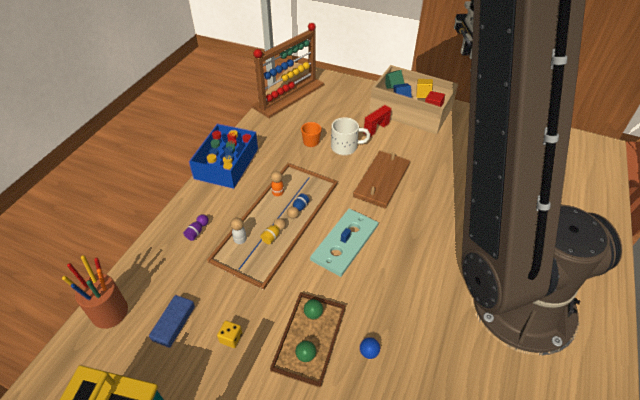

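View pics/wrist0.png

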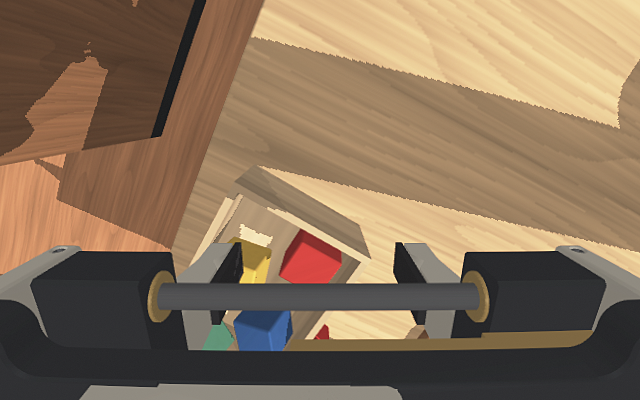

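```bash
cat >> h.py <<'E'
def cam(name,state=None):
    c=camera_info(name)
    if 'eye' in c: return c['K'],c['k1'],np.array(c['eye']),R.from_euler('xyz',c['orientation'],degrees=True).as_matrix()
    s=state or r.get_state()
    T=c['tool_from_camera']; Rt=R.from_euler('xyz',s['eef_rot'],degrees=True).as_matrix()
    return c['K'],c['k1'],Rt@T[:3,3]+s['tcp_pos'],Rt@T[:3,:3]
def rays(c,uv):
    K,k1,e,M=c
    uv=np.asarray(uv,float).reshape(-1,1,2)
    p=cv2.undistortPoints(uv,K,np.array([k1,0,0,0,0.])).reshape(-1,2)
    d=np.c_[p[:,0],-p[:,1],-np.ones(len(p))]
    return e,d@M.T
def onplane(c,uv,z):
    e,d=rays(c,uv); t=(z-e[2])/d[:,2]; return e+d*t[:,None]
def proj(c,P):
    K,k1,e,M=c
    q=(np.atleast_2d(P)-e)@M; x=q[:,0]/-q[:,2]; y=-q[:,1]/-q[:,2]
    f=1+k1*(x*x+y*y); return np.c_[K[0,0]*x*f+K[0,2],K[1,1]*y*f+K[1,2]]
def tri(c1,u1,c2,u2):
    e1,d1=rays(c1,u1); e2,d2=rays(c2,u2); d1=d1[0]/np.linalg.norm(d1[0]); d2=d2[0]/np.linalg.norm(d2[0])
    A=np.c_[d1,-d2]; t=np.linalg.lstsq(A,e2-e1,rcond=None)[0]
    a=e1+d1*t[0]; b=e2+d2*t[1]; return (a+b)/2, np.linalg.norm(a-b)
def cloud(c,d):
    h,w=d.shape; u,v=np.meshgrid(np.arange(w),np.arange(h))
    e,dd=rays(c,np.stack([u,v],-1).reshape(-1,2)); X=e+dd*d.reshape(-1,1); return X.reshape(h,w,3)
def hsv(im): return cv2.cvtColor(im,cv2.COLOR_RGB2HSV)
def blobs(m,amin=20):
    n,l,st,ce=cv2.connectedComponentsWithStats(m.astype(np.uint8),connectivity=8)
    return [(l==i,st[i],ce[i]) for i in range(1,n) if st[i][4]>=amin]
E
python3 - <<'E'
from h import *
for n in ['scene','side']:
    f=np.load('pics/%s0.npz'%n); im=f['im']; c=cam(n); X=cloud(c,f['d']); H=hsv(im)
    box={'scene':(270,180,450,260),'side':(200,150,350,290)}[n]
    cr=im[box[1]:box[3],box[0]:box[2]]; save(n+'_z',cv2.resize(cr,None,fx=4,fy=4,interpolation=cv2.INTER_CUBIC))
    print(n,'table z', np.median(X[200:300,300:400,2]))
    W=(X[...,0]>.3)&(X[...,0]<1)&(X[...,1]>-.6)&(X[...,1]<.5)&(X[...,2]>0.004)&(X[...,2]<.12)
    masks={'red':((H[...,0]<4)|(H[...,0]>175))&(H[...,1]>180),'orange':(H[...,0]>=5)&(H[...,0]<14)&(H[...,1]>190),'yellow':(H[...,0]>=20)&(H[...,0]<30)&(H[...,1]>150),
     'green':(H[...,0]>50)&(H[...,0]<85)&(H[...,1]>100),'mint':(H[...,0]>70)&(H[...,0]<95)&(H[...,1]>30)&(H[...,1]<120)&(H[...,2]>120),'blue':(H[...,0]>105)&(H[...,0]<125)&(H[...,1]>120),'purple':(H[...,0]>130)&(H[...,0]<160)&(H[...,1]>100)}
    for k,m in masks.items():
        for b,st,ce in blobs(m&W,25):
            p=X[b]; print(k,st[4],ce.round(1),'mean',p.mean(0).round(3),'min',np.percentile(p,2,0).round(3),'max',np.percentile(p,98,0).round(3))
E
```

```text
scene table z 0.008398492676294889
red 231 [102.7 212.4] mean [ 0.382 -0.579  0.093] min [ 0.353 -0.599  0.061] max [ 0.393 -0.561  0.108]
red 672 [161.3 246.5] mean [ 0.528 -0.483  0.047] min [ 0.503 -0.527  0.007] max [ 0.55  -0.436  0.067]
red 62 [178.6 357.7] mean [ 0.862 -0.545  0.048] min [ 0.854 -0.554  0.04 ] max [ 0.868 -0.535  0.054]
red 28 [194.  357.5] mean [ 0.874 -0.521  0.046] min [ 0.867 -0.525  0.04 ] max [ 0.878 -0.515  0.053]
yellow 142 [431.3 177.3] mean [0.591 0.329 0.027] min [0.57  0.316 0.008] max [0.603 0.35  0.042]
yellow 48 [366.8 209.4] mean [0.634 0.046 0.03 ] min [0.625 0.038 0.02 ] max [0.642 0.054 0.039]
yellow 38 [375.3 257.8] mean [ 0.84  -0.087  0.064] min [ 0.822 -0.1    0.055] max [ 0.856 -0.076  0.07 ]
yellow 55 [389.3 269.1] mean [ 0.891 -0.089  0.07 ] min [ 0.878 -0.098  0.063] max [ 0.899 -0.077  0.074]
yellow 45 [342.9 292.7] mean [ 0.894 -0.213  0.066] min [ 0.882 -0.22   0.06 ] max [ 0.901 -0.202  0.07 ]
yellow 126 [190.9 339.5] mean [ 0.872 -0.519  0.091] min [ 0.863 -0.528  0.081] max [ 0.878 -0.509  0.098]
yellow 133 [175.7 341.8] mean [
[... 3483 characters left out ...]
 0.072]
blue 37 [304.4 197.2] mean [ 0.591 -0.077  0.037] min [ 0.581 -0.083  0.026] max [ 0.605 -0.069  0.043]
blue 91 [298.8 204. ] mean [ 0.596 -0.051  0.034] min [ 0.584 -0.061  0.023] max [ 0.61  -0.041  0.042]
blue 81 [345.1 234.9] mean [0.444 0.001 0.039] min [ 0.437 -0.013  0.024] max [0.453 0.01  0.048]
blue 511 [170.9 320.5] mean [0.713 0.366 0.025] min [0.69  0.311 0.01 ] max [0.738 0.416 0.031]
blue 92 [363.8 345.5] mean [0.306 0.256 0.036] min [0.3   0.24  0.023] max [0.313 0.269 0.044]
purple 156 [200.1 222.2] mean [0.808 0.104 0.027] min [0.798 0.081 0.014] max [0.821 0.126 0.034]
purple 107 [189.9 233.7] mean [0.812 0.145 0.024] min [0.801 0.135 0.007] max [0.828 0.151 0.035]
```

View zooms.

View pics/scene_z.png

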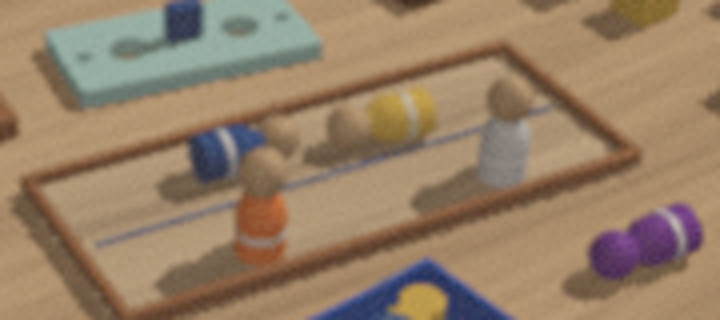

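View pics/side_z.png

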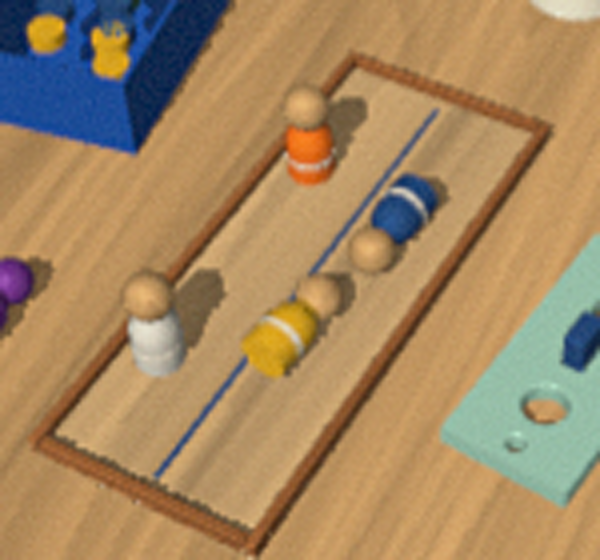

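```bash
cat >> h.py <<'E'
def go(x,y,z,yaw,s=None):
    s=s or r.get_state(); Rt=R.from_euler('xyz',s['eef_rot'],degrees=True).as_matrix()
    d=Rt.T@(np.array([x,y,z])-s['tcp_pos']); t=(s['eef_rot'][2]-yaw+180)%360-180
    print('tx %.4f ty %.4f tz %.4f turn %.4f (deg %.1f) dist %.3f'%(*d,np.radians(t),t,np.linalg.norm(d)))
def st():
    s=r.get_state(); print('t',round(s['time_s'],2),'tcp',s['tcp_pos'].round(4),'rot',s['eef_rot'].round(2),'F',s['contact_force'].round(1),'w',round(s['gripper_width'],4)); return s
E
python3 - <<'E'
from h import *
a=cam('scene'); b=cam('side')
# rack pins tops
print(tri(a,[202,214],b,[374,187]),tri(a,[262,200],b,[394,154]))
print('rack corners side',onplane(b,[[386,152],[410,158],[354,198],[384,206]],.02))
print('lane corners side',onplane(b,[[291,168],[336,183],[211,260],[264,284]],.015))
print('lane scene',onplane(a,[[277,226],[302,257],[395,192],[429,214]],.015))
print('plate side corners',onplane(b,[[354,210],[378,219],[311,260],[341,274]],.015))
print('tray side', onplane(b,[[302,294],[346,305],[274,369],[322,383]],.016))
print('mug',onplane(b,[[345,128]],.082),'arch',onplane(b,[[377,112]],.065))
go(.45,0,.25,10)
E
```

```text
(array([ 0.42067701, -0.30419749, -0.01894585]), np.float64(0.10737115670966976)) (array([ 0.43907498, -0.22542943,  0.08114994]), np.float64(0.11182838982644856))
rack corners side [[ 0.44771577 -0.35925395  0.02      ]
 [ 0.37372349 -0.36209545  0.02      ]
 [ 0.47182402 -0.14237375  0.02      ]
 [ 0.38743571 -0.14697369  0.02      ]]
lane corners side [[ 0.68402084 -0.18599251  0.015     ]
 [ 0.53996116 -0.18103627  0.015     ]
 [ 0.72393706  0.18766667  0.015     ]
 [ 0.57263317  0.19577376  0.015     ]]
lane scene [[ 0.55668145 -0.19145131  0.015     ]
 [ 0.70078973 -0.19809419  0.015     ]
 [ 0.5857299   0.18861825  0.015     ]
 [ 0.72480176  0.19502344  0.015     ]]
plate side corners [[ 0.45805635 -0.10553494  0.015     ]
 [ 0.38896556 -0.10106322  0.015     ]
 [ 0.49882202  0.08919454  0.015     ]
 [ 0.41684347  0.09764863  0.015     ]]
tray side [[0.4794158  0.18489735 0.016     ]
 [0.37627641 0.17105121 0.016     ]
 [0.45915929 0.36807998 0.016     ]
 [0.35780145 0.35503243 0.016     ]]
mug [[ 0.57788891 -0.34397046  0.082     ]] arch [[ 0.52019572 -0.4803201   0.065     ]]
tx 0.4056 ty -0.0066 tz 0.4799 turn 0.2732 (deg 15.7) dist 0.628
```

Run:
```python
from h import *
go(.42,-.30,.26,83)
```

```text
tx 0.2487 ty -0.0169 tz 0.2224 turn -1.0009 (deg -57.3) dist 0.334
```

>>> apply_moves([
  {"tx": 0.25, "ty": -0.02, "tz": 0.22, "turn": -1.0},
  {"tx": 0.25, "ty": -0.02, "tz": 0.22, "turn": -1.0},
  {"tx": 0.25, "ty": -0.02, "tz": 0.22, "turn": -1.0},
  {"tx": 0.25, "ty": -0.02, "tz": 0.22, "turn": -1.0},
  {"tx": 0.25, "ty": -0.02, "tz": 0.22, "turn": -1.0},
])

```text
invalid input at $.deltas[0]: expected keys tx, ty, tz, turn, gripper
```

Run:
```python
from h import *
st()
go(.42,-.30,.26,83)
```

```text
t 0.15 tcp [ 0.2921 -0.6082  0.2428] rot [-8.993e+01  1.000e-02  2.565e+01] F [-0.3 -0.4 -0.6] w 0.0877
tx 0.2487 ty -0.0169 tz 0.2224 turn -1.0009 (deg -57.3) dist 0.334
```

All five keys are needed in each row.

>>> apply_moves([
  {"tx": 0.25, "ty": -0.02, "tz": 0.22, "turn": -1.0, "gripper": 0.087},
  {"tx": 0.25, "ty": -0.02, "tz": 0.22, "turn": -1.0, "gripper": 0.087},
  {"tx": 0.25, "ty": -0.02, "tz": 0.22, "turn": -1.0, "gripper": 0.087},
  {"tx": 0.25, "ty": -0.02, "tz": 0.22, "turn": -1.0, "gripper": 0.087},
  {"tx": 0.25, "ty": -0.02, "tz": 0.22, "turn": -1.0, "gripper": 0.087},
])

```text
time_s: 0.65
tcp_pos: [0.39, -0.3769, 0.2585]
eef_rot: [-90.0, -0.0, 69.0]
contact_force: [1.6, 0.2, 0.2]
gripper_width: 0.0871
```

Run:
```python
from h import *
st()
go(.42,-.30,.26,83)
```

```text
t 0.65 tcp [ 0.39   -0.3769  0.2585] rot [-8.999e+01 -1.000e-02  6.896e+01] F [1.6 0.2 0.2] w 0.0871
tx 0.0825 ty -0.0015 tz -0.0004 turn -0.2450 (deg -14.0) dist 0.083
```

>>> apply_moves([
  {"tx": 0.082, "ty": 0, "tz": 0, "turn": -0.245, "gripper": 0.087},
  {"tx": 0.082, "ty": 0, "tz": 0, "turn": -0.245, "gripper": 0.087},
  {"tx": 0.082, "ty": 0, "tz": 0, "turn": -0.245, "gripper": 0.087},
])

```text
time_s: 0.95
tcp_pos: [0.4207, -0.2993, 0.2589]
eef_rot: [-90.1, -0.0, 83.1]
contact_force: [-0.0, -0.7, -0.5]
gripper_width: 0.087
```

```bash
cat >> h.py <<'E'
def wshot(n):
    s=st(); im,d=capture('wrist'); save(n,im); np.savez('pics/%s.npz'%n,im=im,d=d,tcp=s['tcp_pos'],rot=s['eef_rot']); return im,d,s
def load(n):
    f=np.load('pics/%s.npz'%n); return f['im'],f['d'],cam('wrist',dict(tcp_pos=f['tcp'],eef_rot=f['rot']))
E
python3 - <<'E'
from h import *
wshot('w1')
E
```

```text
t 0.95 tcp [ 0.4207 -0.2993  0.2589] rot [-9.006e+01 -3.000e-02  8.307e+01] F [-0.  -0.7 -0.5] w 0.087
```

View pics/w1.png

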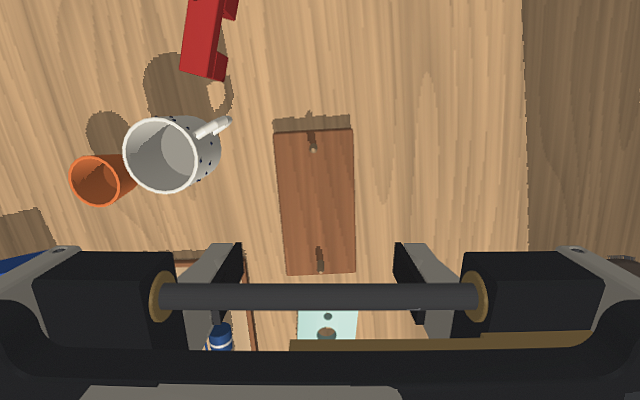

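Run:
```python
from h import *
im,d,c=load('w1')
cr=im[105:295,255:375]; save('w1z',cv2.resize(cr,None,fx=3,fy=3,interpolation=cv2.INTER_CUBIC)[:590])
X=cloud(c,d)
print('table',X[60:90,420:470].reshape(-1,3).mean(0),'rack top',np.median(X[180:230,300:340].reshape(-1,3),0))
```

```text
table [ 0.25158369 -0.40338678  0.00235313] rack top [ 0.42304244 -0.26204685  0.02082461]
```

View pics/w1z.png

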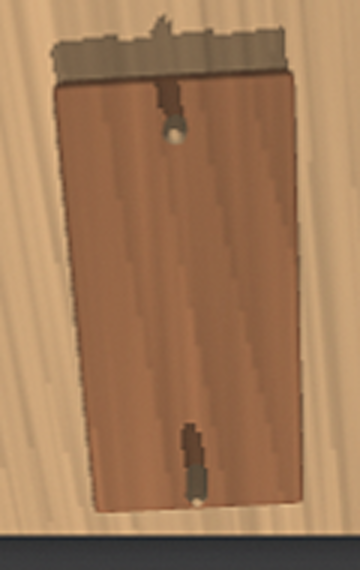

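```bash
cat > rack.py <<'E'
from h import *
import sys
im,d,c=load(sys.argv[1]); zt=.0205; ztip=.047
H=hsv(im); m=((H[...,0]<11)&(H[...,1]>115)&(H[...,2]>60)).astype(np.uint8)
m=cv2.morphologyEx(m,cv2.MORPH_CLOSE,np.ones((9,9)))
b=max([q for q in blobs(m,2000) if q[2][1]>100],key=lambda q:q[1][4])
print('blob',b[1])
cn=max(cv2.findContours(b[0].astype(np.uint8),cv2.RETR_EXTERNAL,cv2.CHAIN_APPROX_NONE)[0],key=len)[:,0]
P=onplane(c,cn,zt)[:,:2]; rc=cv2.minAreaRect((P*1000).astype(np.float32)); print('rect',rc, cv2.boxPoints(rc).round(1).tolist())
G=cv2.cvtColor(im,cv2.COLOR_RGB2GRAY)
tips=[list(map(float,a.split(','))) for a in sys.argv[2:]]
T=onplane(c,tips,ztip); print('tips',T.round(4),'gap',np.linalg.norm(T[1]-T[0]),'mid',T.mean(0).round(4),'head',np.degrees(np.arctan2(*(T[1]-T[0])[1::-1])))
E
python3 rack.py w1 313,149.3 320.7,271.5
```

```text
blob [  68  154   69   53 2622]
rect ((704.1390991210938, -331.13897705078125), (87.31018829345703, 67.97368621826172), 12.829474449157715) [[654.0, -307.70001220703125], [669.0999755859375, -374.0], [754.2999877929688, -354.6000061035156], [739.2000122070312, -288.29998779296875]]
tips [[ 0.4218 -0.3373  0.047 ]
 [ 0.4318 -0.1781  0.047 ]] gap 0.15958276951068162 mid [ 0.4268 -0.2577  0.047 ] head 86.41248265070566
```

```bash
sed -i 's/H\[...,0\]<11)&(H\[...,1\]>115)&(H\[...,2\]>60)/H[...,0]<13)\&(H[...,1]>110)\&(H[...,2]>60)\&(np.arange(640)[None]>240)\&(np.arange(640)[None]<400)\&(np.arange(400)[:,None]<282)/' rack.py
python3 - <<'E'
from h import *
im,d,c=load('w1'); print(hsv(im)[180:240:20,300:340:20].tolist(), hsv(im)[180:220:20,420].tolist())
E
python3 rack.py w1 313,149.3 320.7,271.5
python3 - <<'E'
from h import *
go(.42,-.09,.26,80)
E
```

```text
[[[11, 135, 149], [12, 135, 145]], [[12, 135, 144], [12, 133, 142]], [[12, 135, 157], [12, 135, 153]]] [[16, 101, 175], [15, 102, 177]]
blob [  273   128    83   148 10741]
rect ((427.0660095214844, -258.50537109375), (199.07083129882812, 97.99131774902344), 86.2697525024414) [[371.70001220703125, -354.6000061035156], [469.5, -361.0], [482.3999938964844, -162.39999389648438], [384.6000061035156, -156.0]]
tips [[ 0.4218 -0.3373  0.047 ]
 [ 0.4318 -0.1781  0.047 ]] gap 0.15958276951068162 mid [ 0.4268 -0.2577  0.047 ] head 86.41248265070566
tx 0.2090 ty -0.0012 tz 0.0264 turn 0.0500 (deg 2.9) dist 0.211
```

>>> apply_moves([
  {"tx": 0.25, "ty": 0, "tz": 0.02, "turn": 0.05, "gripper": 0.087},
  {"tx": 0.25, "ty": 0, "tz": 0.02, "turn": 0.05, "gripper": 0.087},
  {"tx": 0.25, "ty": 0, "tz": 0.02, "turn": 0.05, "gripper": 0.087},
  {"tx": 0.25, "ty": 0, "tz": 0.02, "turn": 0.05, "gripper": 0.087},
  {"tx": 0.25, "ty": 0, "tz": 0.02, "turn": 0.05, "gripper": 0.087},
])

```text
time_s: 1.5
tcp_pos: [0.4313, -0.0518, 0.2587]
eef_rot: [-90.0, -0.0, 79.6]
contact_force: [1.8, 1.4, -0.3]
gripper_width: 0.0871
```

>>> apply_moves([
  {"tx": 0, "ty": 0, "tz": 0, "turn": 0, "gripper": 0.087},
])

```text
time_s: 1.6
tcp_pos: [0.4322, -0.0487, 0.2588]
eef_rot: [-90.1, -0.1, 80.0]
contact_force: [1.2, -0.8, 0.6]
gripper_width: 0.0869
```

Run:
```python
from h import *
wshot('w2')
```

```text
t 1.6 tcp [ 0.4322 -0.0487  0.2588] rot [-9.005e+01 -6.000e-02  8.005e+01] F [ 1.2 -0.8  0.6] w 0.0869
```

View pics/w2.png

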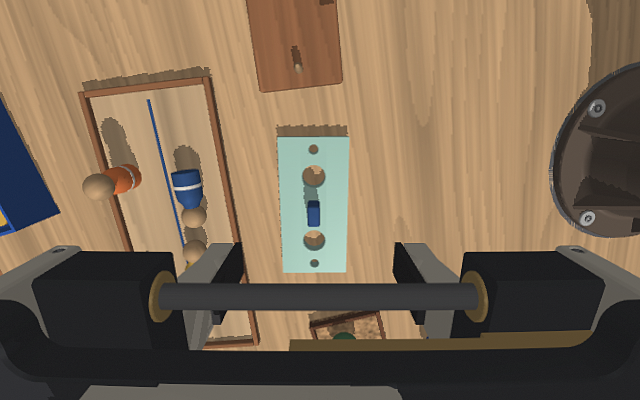

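```bash
cat > plate.py <<'E'
from h import *
import sys
im,d,c=load(sys.argv[1]); zt=float(sys.argv[2]) if len(sys.argv)>2 else .015
H=hsv(im); m=(H[...,0]>70)&(H[...,0]<95)&(H[...,1]>40)&(H[...,2]>110)
b=max(blobs(m,500),key=lambda q:q[1][4]); X=cloud(c,d); print('depth z',np.median(X[b[0]][:,2]), b[1])
cs,hh=cv2.findContours(b[0].astype(np.uint8),cv2.RETR_CCOMP,cv2.CHAIN_APPROX_NONE)
o=max(cs,key=len)[:,0]; P=onplane(c,o,zt)[:,:2]; rc=cv2.minAreaRect((P*1000).astype(np.float32)); print('rect',rc)
hs=[]
for q in cs:
    a=cv2.contourArea(q)
    if 15<a<600:
        p=onplane(c,q[:,0],zt); (cx,cy),rr=cv2.minEnclosingCircle((p[:,:2]*1000).astype(np.float32)); print('hole area',a,'px',q[:,0].mean(0).round(1),'c',round(cx,1),round(cy,1),'r',round(rr,1)); hs.append((rr,cx,cy))
h=sorted(hs,key=lambda q:q[2]); s=[q for q in h if q[0]<11]
if len(s)>=2:
    a,b=np.array(s[0][1:]),np.array(s[-1][1:]); print('pinholes mid',(a+b)/2,'gap',np.linalg.norm(a-b),'head',np.degrees(np.arctan2(*(b-a)[::-1])))
E
python3 plate.py w2
```

```text
depth z 0.01578147778921457 [ 278  137   71  135 7110]
rect ((446.4447326660156, -5.1185455322265625), (188.4962615966797, 89.31202697753906), 80.19647216796875)
hole area 47.0 px [319.7 254.4] c 448.7 62.9 r 7.7
hole area 48.0 px [340.5 247.7] c 420.2 57.2 r 8.1
hole area 25.0 px [335.  246.5] c 426.2 54.8 r 7.9
hole area 15.5 px [328.8 245.5] c 434.1 51.1 r 4.5
hole area 37.0 px [334.8 240.8] c 424.7 47.3 r 6.9
hole area 16.0 px [341.9 237.3] c 414.6 43.0 r 4.7
hole area 16.0 px [342.7 232.1] c 412.7 35.0 r 4.9
hole area 380.5 px [314.1 239.5] c 453.4 39.8 r 17.0
hole area 20.0 px [332.8 231. ] c 425.9 31.2 r 5.9
hole area 373.5 px [313.  213.2] c 447.8 1.2 r 21.0
hole area 461.0 px [313.1 175.6] c 438.5 -48.9 r 16.9
hole area 92.0 px [313.  148.5] c 432.1 -83.5 r 7.3
pinholes mid [440.40591431 -10.30959892] gap 147.34937869656395 head 83.52620425346036
```

Run:
```python
from h import *
go(.446,-.005,.037,80.2)
```

```text
tx 0.0473 ty 0.2217 tz -0.0058 turn -0.0032 (deg -0.2) dist 0.227
```

>>> apply_moves([
  {"tx": 0.0473, "ty": 0.04, "tz": -0.0058, "turn": -0.003, "gripper": 0.06},
  {"tx": 0.0473, "ty": 0.08, "tz": -0.0058, "turn": -0.003, "gripper": 0.06},
  {"tx": 0.0473, "ty": 0.12, "tz": -0.0058, "turn": -0.003, "gripper": 0.06},
  {"tx": 0.0473, "ty": 0.155, "tz": -0.0058, "turn": -0.003, "gripper": 0.06},
  {"tx": 0.0473, "ty": 0.155, "tz": -0.0058, "turn": -0.003, "gripper": 0.06},
])

```text
time_s: 2.15
tcp_pos: [0.4427, -0.0097, 0.0996]
eef_rot: [-89.5, 0.3, 79.8]
contact_force: [0.2, -0.4, 0.6]
gripper_width: 0.0611
```

```bash
python3 - <<'E'
from h import *
wshot('w3')
go(.446,-.005,.037,80.2)
E
python3 plate.py w3
```

```text
t 2.15 tcp [ 0.4427 -0.0097  0.0996] rot [-89.55   0.26  79.76] F [ 0.2 -0.4  0.6] w 0.0611
tx 0.0046 ty 0.0651 tz -0.0011 turn -0.0065 (deg -0.4) dist 0.065
depth z 0.015785309475506076 [  250   100   126   183 14546]
rect ((442.69329833984375, -25.44428253173828), (147.0401153564453, 89.57608032226562), 80.12399291992188)
hole area 19.5 px [336.1 192.2] c 424.1 -28.0 r 4.0
hole area 244.5 px [312.7 120.7] c 432.3 -83.7 r 6.7
pinholes mid [428.17002869 -55.82525635] gap 56.34318449785515 head 98.34105075312273
```

View pics/w3.png

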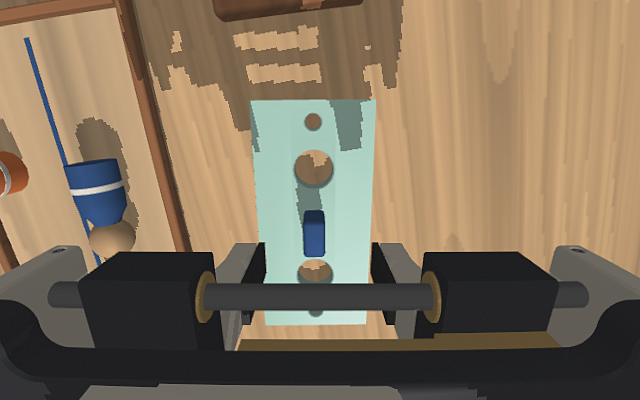

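>>> apply_moves([
  {"tx": 0.002, "ty": 0.03, "tz": -0.001, "turn": -0.003, "gripper": 0.06},
  {"tx": 0.002, "ty": 0.055, "tz": -0.001, "turn": -0.003, "gripper": 0.06},
  {"tx": 0.002, "ty": 0.063, "tz": -0.001, "turn": -0.003, "gripper": 0.06},
  {"tx": 0.002, "ty": 0.063, "tz": -0.001, "turn": -0.003, "gripper": 0.06},
])

```text
time_s: 2.6
tcp_pos: [0.4476, -0.0059, 0.0412]
eef_rot: [-90.0, 0.0, 80.1]
contact_force: [-0.0, -0.0, 0.4]
gripper_width: 0.0601
```

Run:
```python
from h import *
st();go(.446,-.005,.037,80.2)
```

```text
t 2.6 tcp [ 0.4476 -0.0059  0.0412] rot [-8.999e+01  2.000e-02  8.009e+01] F [-0.  -0.   0.4] w 0.0601
tx 0.0006 ty 0.0042 tz 0.0017 turn -0.0019 (deg -0.1) dist 0.005
```

>>> apply_moves([
  {"tx": 0.0006, "ty": 0.003, "tz": 0.0017, "turn": -0.002, "gripper": 0.06},
  {"tx": 0.0006, "ty": 0.003, "tz": 0.0017, "turn": -0.002, "gripper": 0.01},
  {"tx": 0.0006, "ty": 0.003, "tz": 0.0017, "turn": -0.002, "gripper": 0.01},
  {"tx": 0.0006, "ty": 0.003, "tz": 0.0017, "turn": -0.002, "gripper": 0.01},
  {"tx": 0.0006, "ty": 0.003, "tz": 0.0017, "turn": -0.002, "gripper": 0.01},
], newtons=40)

```text
time_s: 3.1
tcp_pos: [0.4457, -0.0043, 0.0379]
eef_rot: [-90.0, -0.0, 80.3]
contact_force: [-0.0, -0.0, -0.7]
gripper_width: 0.0335
```

>>> apply_moves([
  {"tx": 0, "ty": 0, "tz": 0, "turn": 0, "gripper": 0.01},
  {"tx": 0, "ty": 0, "tz": 0, "turn": 0, "gripper": 0.01},
])

```text
time_s: 3.3
tcp_pos: [0.4455, -0.0044, 0.0376]
eef_rot: [-90.0, -0.0, 80.3]
contact_force: [0.0, -0.1, -0.7]
gripper_width: 0.0171
```

Lift by about 70 mm.

>>> apply_moves([
  {"tx": 0, "ty": 0, "tz": 0, "turn": 0, "gripper": 0.01},
  {"tx": 0, "ty": -0.02, "tz": 0, "turn": 0, "gripper": 0.01},
  {"tx": 0, "ty": -0.04, "tz": 0, "turn": 0, "gripper": 0.01},
  {"tx": 0, "ty": -0.07, "tz": 0, "turn": 0, "gripper": 0.01},
  {"tx": 0, "ty": -0.07, "tz": 0, "turn": 0, "gripper": 0.01},
])

```text
time_s: 3.8
tcp_pos: [0.4474, -0.0038, 0.1105]
eef_rot: [-90.3, -0.1, 80.3]
contact_force: [0.5, 1.0, -2.8]
gripper_width: 0.0161
```

```bash
python3 - <<'E'
from h import *
wshot('w4')
go(.427,-.258,.11,86.35)
E
python3 plate.py w4 0.086
```

```text
t 3.8 tcp [ 0.4474 -0.0038  0.1105] rot [-90.27  -0.14  80.29] F [ 0.5  1.  -2.8] w 0.0161
tx -0.2536 ty -0.0016 tz -0.0239 turn -0.1063 (deg -6.1) dist 0.255
depth z 0.08855326122835713 [  230    83   177   169 20964]
rect ((439.4349670410156, -50.82568359375), (95.0337142944336, 90.9780502319336), 80.39553833007812)
hole area 389.5 px [384.2 151. ] c 401.1 -57.1 r 8.8
hole area 19.0 px [380.1 133.1] c 402.7 -66.8 r 2.0
hole area 461.0 px [317.7 112.8] c 434.0 -82.9 r 6.5
pinholes mid [417.53132629 -69.98110008] gap 41.80726698431793 head 141.792953103721
```

View pics/w4.png

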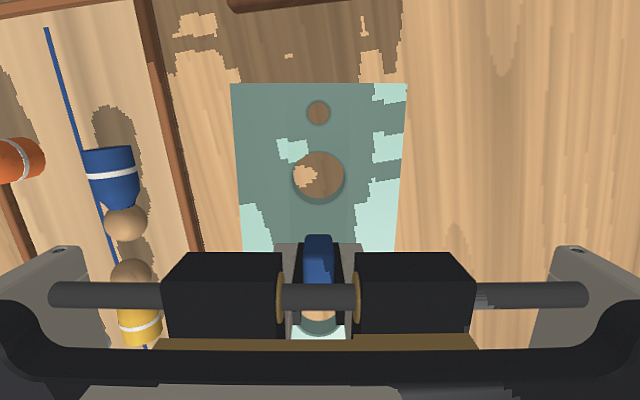

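Run:
```python
from h import *
f=np.load('pics/w4.npz'); im,d,c=load('w4'); Rt=R.from_euler('xyz',f['rot'],degrees=True).as_matrix()
Rt0=R.from_euler('xyz',[-90,0,f['rot'][2]],degrees=True).as_matrix()
for n,uv in [('pin',[318,112.8]),('marb',[318.5,174])]:
    p=onplane(c,[uv],.0885)[0]; print(n,p.round(4),(Rt.T@(p-f['tcp'])).round(4))
H=hsv(im); m=((H[...,0]>70)&(H[...,0]<95)&(H[...,1]>40)&(H[...,2]>80)).astype(np.uint8)
m=cv2.morphologyEx(m,cv2.MORPH_CLOSE,np.ones((15,15)))
for row in (95,110,125,140,155,165,200,230):
    xs=np.flatnonzero(m[row]); xs=xs[(xs>200)&(xs<430)]
    p=onplane(c,[[xs[0],row],[xs[-1]+1,row]],.0885); q=(p-f['tcp'])@Rt; print(row,xs[0],xs[-1],q[:,[0,2]].round(4).tolist(),'mid',q[:,2].mean().round(4),np.ptp(q[:,2]).round(4))
```

```text
pin [ 0.4339 -0.083   0.0885] [-0.0803  0.0218 -0.    ]
marb [ 0.4391 -0.0511  0.0885] [-0.0481  0.0219  0.0003]
95 231 405 [[-0.0893, -0.0445], [-0.0892, 0.0449]] mid 0.0002 0.0895
110 232 404 [[-0.0819, -0.0446], [-0.0819, 0.045]] mid 0.0002 0.0896
125 233 403 [[-0.0743, -0.0447], [-0.0743, 0.0451]] mid 0.0002 0.0897
140 234 402 [[-0.0665, -0.0447], [-0.0665, 0.0452]] mid 0.0002 0.0899
155 236 400 [[-0.0585, -0.0443], [-0.0586, 0.0447]] mid 0.0002 0.089
165 237 400 [[-0.0531, -0.0442], [-0.0531, 0.0452]] mid 0.0005 0.0894
200 239 397 [[-0.0332, -0.0446], [-0.0332, 0.0451]] mid 0.0002 0.0897
230 242 356 [[-0.0149, -0.0443], [-0.015, 0.0227]] mid -0.0108 0.067
```

>>> apply_moves([
  {"tx": -0.05, "ty": 0, "tz": -0.005, "turn": -0.05, "gripper": 0.01},
  {"tx": -0.1, "ty": 0, "tz": -0.01, "turn": -0.1, "gripper": 0.01},
  {"tx": -0.15, "ty": 0, "tz": -0.015, "turn": -0.1063, "gripper": 0.01},
  {"tx": -0.19, "ty": 0, "tz": -0.02, "turn": -0.1063, "gripper": 0.01},
  {"tx": -0.22, "ty": 0, "tz": -0.022, "turn": -0.1063, "gripper": 0.01},
])

```text
time_s: 4.35
tcp_pos: [0.4286, -0.227, 0.1061]
eef_rot: [-89.9, -0.0, 86.3]
contact_force: [-0.2, 0.7, -2.2]
gripper_width: 0.0157
```

>>> apply_moves([
  {"tx": 0, "ty": 0, "tz": 0, "turn": 0, "gripper": 0.01},
])

```text
time_s: 4.45
tcp_pos: [0.4283, -0.2276, 0.1058]
eef_rot: [-89.8, -0.0, 86.1]
contact_force: [0.9, -0.2, -2.7]
gripper_width: 0.0157
```

Run:
```python
from h import *
wshot('w5')
go(.427,-.258,.11,86.35)
```

```text
t 4.45 tcp [ 0.4283 -0.2276  0.1058] rot [-8.982e+01 -1.000e-02  8.612e+01] F [ 0.9 -0.2 -2.7] w 0.0157
tx -0.0317 ty -0.0042 tz -0.0007 turn -0.0039 (deg -0.2) dist 0.032
```

View pics/w5.png

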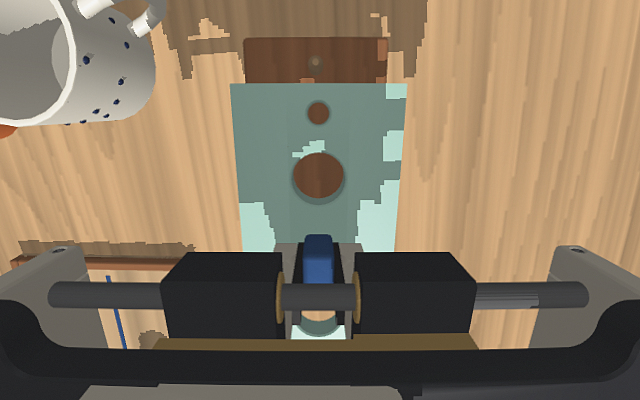

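Run:
```python
from h import *
f=np.load('pics/w5.npz'); im,d,c=load('w5'); Rt=R.from_euler('xyz',f['rot'],degrees=True).as_matrix()
save('w5z',cv2.resize(im[35:90,280:360],None,fx=8,fy=8,interpolation=cv2.INTER_CUBIC))
for uv,z in [([315.5,62],.047),([318,112.8],f['tcp'][2]-.022)]:
    p=onplane(c,[uv],z)[0]; print(p.round(4),(Rt.T@(p-f['tcp'])).round(4))
```

```text
[ 0.4221 -0.3372  0.047 ] [-0.1098  0.0588 -0.0014]
[ 0.4227 -0.3077  0.0838] [-0.0803  0.022   0.    ]
```

View pics/w5z.png

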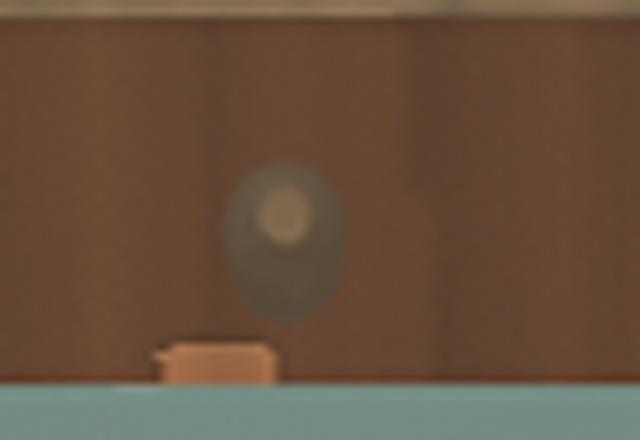

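>>> apply_moves([
  {"tx": -0.0317, "ty": 0, "tz": -0.0007, "turn": -0.004, "gripper": 0.01},
  {"tx": -0.0317, "ty": 0, "tz": -0.0007, "turn": -0.004, "gripper": 0.01},
  {"tx": -0.0317, "ty": 0, "tz": -0.0007, "turn": -0.004, "gripper": 0.01},
  {"tx": -0.0317, "ty": 0.015, "tz": -0.0007, "turn": -0.004, "gripper": 0.01},
  {"tx": -0.0317, "ty": 0.015, "tz": -0.0007, "turn": -0.004, "gripper": 0.01},
])

```text
time_s: 5.0
tcp_pos: [0.4273, -0.2553, 0.0908]
eef_rot: [-89.8, -0.1, 86.6]
contact_force: [-0.3, -0.0, -2.2]
gripper_width: 0.0156
```

Run:
```python
from h import *
wshot('w6')
go(.427,-.258,.09,86.35)
```

```text
t 5.0 tcp [ 0.4273 -0.2553  0.0908] rot [-8.981e+01 -6.000e-02  8.660e+01] F [-0.3 -0.  -2.2] w 0.0156
tx -0.0025 ty 0.0017 tz 0.0006 turn 0.0049 (deg 0.3) dist 0.003
```

View pics/w6.png

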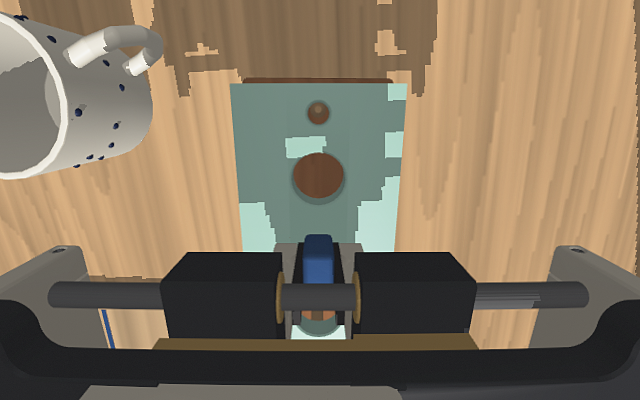

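>>> apply_moves([
  {"tx": -0.0025, "ty": 0, "tz": 0.0006, "turn": 0.004, "gripper": 0.01},
  {"tx": -0.0025, "ty": 0, "tz": 0.0006, "turn": 0.004, "gripper": 0.01},
  {"tx": -0.0025, "ty": 0, "tz": 0.0006, "turn": 0.004, "gripper": 0.01},
])

```text
time_s: 5.35
tcp_pos: [0.4282, -0.2591, 0.093]
eef_rot: [-90.0, 0.0, 86.4]
contact_force: [-1.1, -0.5, -2.3]
gripper_width: 0.0154
```

Run:
```python
from h import *
im,d,s=wshot('w7')
go(.427,-.258,.09,86.35)
save('w7z',cv2.resize(im[90:135,285:350],None,fx=8,fy=8,interpolation=cv2.INTER_CUBIC))
c=cam('wrist',s); Rt=R.from_euler('xyz',s['eef_rot'],degrees=True).as_matrix()
for uv,z in [([318,112.8],.047)]: pass
p=s['tcp_pos']+Rt@np.array([-.0803,.022,0]); print('hole',p)
print(proj(c,[[.4221,-.3372,.047]]), proj(c,p))
```

```text
t 5.35 tcp [ 0.4282 -0.2591  0.093 ] rot [-9.004e+01  1.000e-02  8.636e+01] F [-1.1 -0.5 -2.3] w 0.0154
tx 0.0010 ty 0.0029 tz 0.0012 turn 0.0001 (deg 0.0) dist 0.003
hole [ 0.42309337 -0.33919959  0.07100897]
[[319.78903135 115.78476883]] [[317.9326844  112.87490658]]
```

View pics/w7z.png

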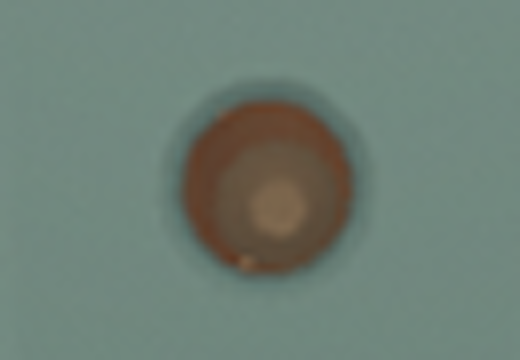

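>>> apply_moves([
  {"tx": 0.001, "ty": 0.01, "tz": 0.001, "turn": 0, "gripper": 0.01},
  {"tx": 0.001, "ty": 0.015, "tz": 0.001, "turn": 0, "gripper": 0.01},
  {"tx": 0.001, "ty": 0.02, "tz": 0.001, "turn": 0, "gripper": 0.01},
  {"tx": 0.001, "ty": 0.02, "tz": 0.001, "turn": 0, "gripper": 0.01},
])

```text
time_s: 5.8
tcp_pos: [0.4266, -0.2579, 0.0716]
eef_rot: [-89.9, -0.0, 86.3]
contact_force: [-0.2, -0.1, -2.8]
gripper_width: 0.0162
```

Run:
```python
from h import *
im,d,s=wshot('w8')
go(.427,-.258,.0575,86.35)
save('w8z',cv2.resize(im[90:135,285:350],None,fx=8,fy=8,interpolation=cv2.INTER_CUBIC))
```

```text
t 5.8 tcp [ 0.4266 -0.2579  0.0716] rot [-8.993e+01 -1.000e-02  8.634e+01] F [-0.2 -0.1 -2.8] w 0.0162
tx 0.0000 ty 0.0145 tz -0.0003 turn -0.0000 (deg -0.0) dist 0.015
```

View pics/w8z.png

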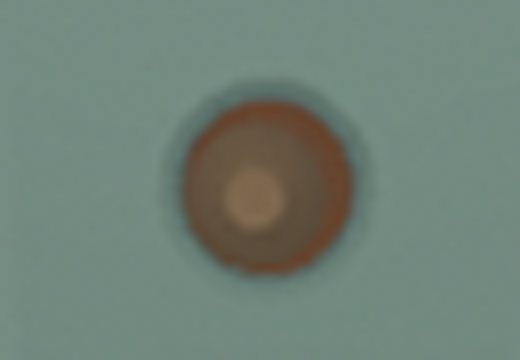

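>>> apply_moves([
  {"tx": 0.0003, "ty": 0.003, "tz": -0.0006, "turn": 0, "gripper": 0.01},
  {"tx": 0.0003, "ty": 0.006, "tz": -0.0006, "turn": 0, "gripper": 0.01},
  {"tx": 0.0003, "ty": 0.009, "tz": -0.0006, "turn": 0, "gripper": 0.01},
  {"tx": 0.0003, "ty": 0.009, "tz": -0.0006, "turn": 0, "gripper": 0.01},
])

```text
time_s: 6.25
tcp_pos: [0.4272, -0.2577, 0.0631]
eef_rot: [-90.0, -0.0, 86.3]
contact_force: [-0.7, 0.7, -1.4]
gripper_width: 0.0156
```

>>> apply_moves([
  {"tx": 0, "ty": 0.002, "tz": 0, "turn": 0, "gripper": 0.01},
  {"tx": 0, "ty": 0.004, "tz": 0, "turn": 0, "gripper": 0.01},
  {"tx": 0, "ty": 0.006, "tz": 0, "turn": 0, "gripper": 0.01},
  {"tx": 0, "ty": 0.006, "tz": 0, "turn": 0, "gripper": 0.01},
])

```text
time_s: 6.65
tcp_pos: [0.4276, -0.2578, 0.0576]
eef_rot: [-90.0, 0.0, 86.4]
contact_force: [-0.1, 0.1, 1.3]
gripper_width: 0.0155
```

Run:
```python
from h import *
im,d,s=wshot('w9')
go(.427,-.258,.0575,86.35)
X=cloud(cam('wrist',s),d); print('plate top z',np.median(X[120:140,250:280,2]),np.median(X[160:170,260:285,2]),np.median(X[160:170,350:380,2]))
```

```text
t 6.65 tcp [ 0.4276 -0.2578  0.0576] rot [-90.     0.    86.36] F [-0.1  0.1  1.3] w 0.0155
tx -0.0002 ty 0.0001 tz 0.0006 turn 0.0001 (deg 0.0) dist 0.001
plate top z 0.03580069602313031 0.03576418314547873 0.0358527572001618
```

View pics/w9.png

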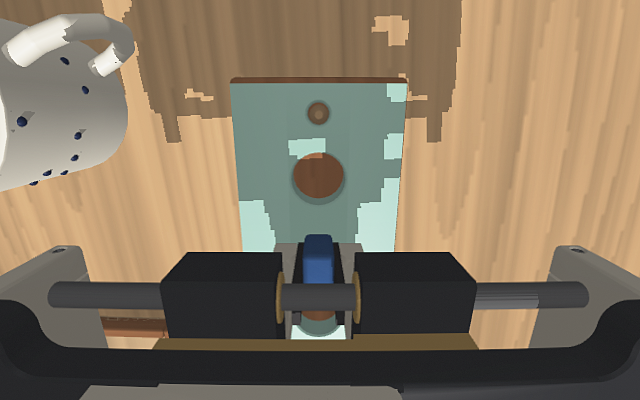

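Seated: top 35.8 mm (expected 35, wrist depth reads about 0.8 high). Press slightly, then open and lift.

>>> apply_moves([
  {"tx": 0, "ty": 0.001, "tz": 0, "turn": 0, "gripper": 0.01},
  {"tx": 0, "ty": 0.001, "tz": 0, "turn": 0, "gripper": 0.01},
  {"tx": 0, "ty": 0, "tz": 0, "turn": 0, "gripper": 0.035},
  {"tx": 0, "ty": 0, "tz": 0, "turn": 0, "gripper": 0.035},
  {"tx": 0, "ty": 0, "tz": 0, "turn": 0, "gripper": 0.035},
])

```text
time_s: 7.2
tcp_pos: [0.4277, -0.2579, 0.0576]
eef_rot: [-90.0, 0.0, 86.4]
contact_force: [-0.0, 0.1, -1.0]
gripper_width: 0.033
```

>>> apply_moves([
  {"tx": 0, "ty": -0.03, "tz": 0, "turn": 0, "gripper": 0.04},
  {"tx": 0, "ty": -0.08, "tz": 0, "turn": 0, "gripper": 0.087},
  {"tx": 0, "ty": -0.13, "tz": 0, "turn": 0, "gripper": 0.087},
  {"tx": 0, "ty": -0.18, "tz": 0, "turn": 0, "gripper": 0.087},
  {"tx": 0, "ty": -0.2, "tz": 0, "turn": 0, "gripper": 0.087},
])

```text
time_s: 7.7
tcp_pos: [0.4292, -0.2586, 0.2629]
eef_rot: [-90.4, 0.1, 86.4]
contact_force: [0.1, -0.3, -0.6]
gripper_width: 0.066
```

Run:
```python
from h import *
go(.427,-.30,.26,86.35); go(.43,.22,.26,86)
```

```text
tx -0.0414 ty 0.0029 tz -0.0004 turn 0.0005 (deg 0.0) dist 0.042
tx 0.4777 ty 0.0017 tz 0.0294 turn 0.0066 (deg 0.4) dist 0.479
```

>>> apply_moves([
  {"tx": -0.04, "ty": 0, "tz": 0, "turn": 0, "gripper": 0.087},
  {"tx": -0.04, "ty": 0, "tz": 0, "turn": 0, "gripper": 0.087},
  {"tx": -0.04, "ty": 0, "tz": 0, "turn": 0, "gripper": 0.087},
])

```text
time_s: 8.0
tcp_pos: [0.4246, -0.2981, 0.2571]
eef_rot: [-90.0, -0.0, 86.2]
contact_force: [-0.3, 0.1, -0.8]
gripper_width: 0.086
```

```bash
python3 - <<'E'
from h import *
wshot('w10');  go(.43,.22,.26,86)
E
python3 plate.py w10 .035
```

```text
t 8.0 tcp [ 0.4246 -0.2981  0.2571] rot [-8.996e+01 -2.000e-02  8.625e+01] F [-0.3  0.1 -0.8] w 0.086
tx 0.5170 ty -0.0028 tz 0.0282 turn 0.0050 (deg 0.3) dist 0.518
depth z 0.03577385820581114 [ 280  134   76  143 7148]
rect ((427.54913330078125, -258.05511474609375), (188.87213134765625, 88.6329574584961), 86.2679443359375)
hole area 23.5 px [289.4 252.8] c 467.8 -200.1 r 5.8
hole area 18.5 px [303.5 249.2] c 449.4 -205.5 r 6.2
hole area 16.5 px [294.3 245.9] c 460.8 -210.1 r 3.9
hole area 18.0 px [302.1 246.4] c 450.4 -209.2 r 5.5
hole area 64.5 px [340.2 239.3] c 400.8 -216.0 r 13.3
hole area 40.0 px [342.9 234.8] c 397.3 -221.4 r 10.0
hole area 451.0 px [315.3 246.1] c 434.9 -207.9 r 23.6
hole area 23.0 px [345.5 230.5] c 393.1 -228.1 r 7.2
hole area 27.0 px [335.  229.5] c 406.6 -230.4 r 6.5
hole area 22.0 px [343.8 226.2] c 394.9 -234.6 r 5.2
hole area 17.0 px [336.  225.1] c 405.0 -236.6 r 5.1
hole area 16.0 px [342.  221.1] c 397.1 -241.5 r 5.1
hole area 420.0 px [317.4 215. ] c 428.5 -251.0 r 21.5
hole area 510.5 px [317.1 175.2] c 424.9 -302.9 r 16.5
hole area 110.0 px [317.4 146.1] c 421.8 -337.8 r 7.9
pinholes mid [ 444.80223083 -268.97875977] gap 145.149185863144 head 71.52625229969846
```

View pics/w10.png

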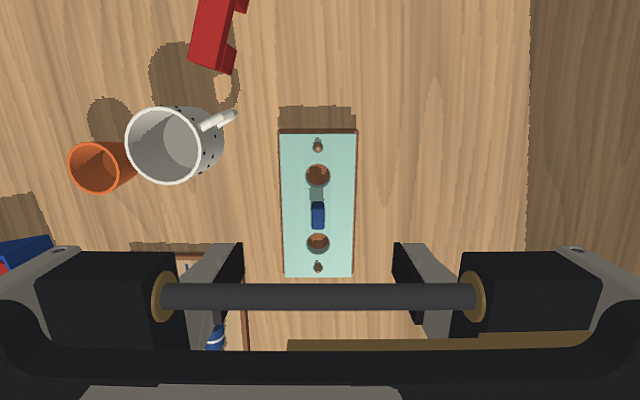

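>>> apply_moves([
  {"tx": 0.25, "ty": 0, "tz": 0.014, "turn": 0, "gripper": 0.087},
  {"tx": 0.25, "ty": 0, "tz": 0.014, "turn": 0, "gripper": 0.087},
  {"tx": 0.25, "ty": 0, "tz": 0.014, "turn": 0, "gripper": 0.087},
  {"tx": 0.25, "ty": 0, "tz": 0.014, "turn": 0, "gripper": 0.087},
  {"tx": 0.25, "ty": 0, "tz": 0.014, "turn": 0, "gripper": 0.087},
])

```text
time_s: 8.55
tcp_pos: [0.4262, -0.0455, 0.2575]
eef_rot: [-90.0, -0.0, 86.4]
contact_force: [1.6, 0.4, 0.1]
gripper_width: 0.0872
```

>>> apply_moves([
  {"tx": 0.25, "ty": 0, "tz": 0.014, "turn": 0, "gripper": 0.087},
  {"tx": 0.25, "ty": 0, "tz": 0.014, "turn": 0, "gripper": 0.087},
  {"tx": 0.25, "ty": 0, "tz": 0.014, "turn": 0, "gripper": 0.087},
  {"tx": 0.25, "ty": 0, "tz": 0.014, "turn": 0, "gripper": 0.087},
  {"tx": 0.25, "ty": 0, "tz": 0.014, "turn": 0, "gripper": 0.087},
])

```text
time_s: 9.05
tcp_pos: [0.4277, 0.2048, 0.2576]
eef_rot: [-90.0, -0.0, 86.4]
contact_force: [1.6, 0.8, 0.6]
gripper_width: 0.0872
```

>>> apply_moves([
  {"tx": 0, "ty": 0, "tz": 0, "turn": 0, "gripper": 0.087},
])

```text
time_s: 9.15
tcp_pos: [0.4284, 0.2074, 0.257]
eef_rot: [-90.0, 0.0, 86.7]
contact_force: [-0.1, -1.0, -0.5]
gripper_width: 0.0871
```

Run:
```python
from h import *
wshot('w11')
```

```text
t 9.15 tcp [0.4284 0.2074 0.257 ] rot [-9.000e+01  1.000e-02  8.665e+01] F [-0.1 -1.  -0.5] w 0.0871
```

View pics/w11.png

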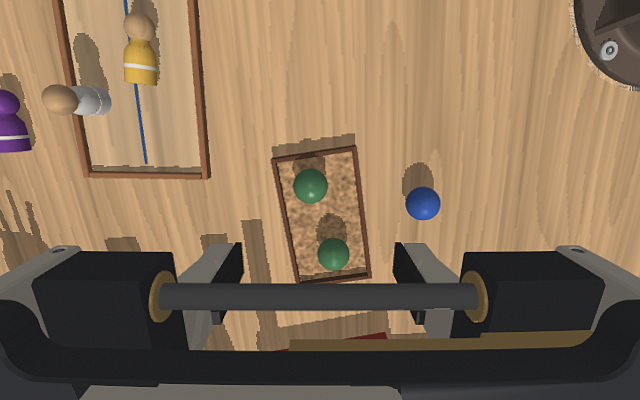

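```bash
cat > marb.py <<'E'
from h import *
import sys
im,d,c=load(sys.argv[1]); z=float(sys.argv[2]); X=cloud(c,d)
H=hsv(im); m=(H[...,0]>50)&(H[...,0]<90)&(H[...,1]>90)
for b,s,ce in blobs(m,150):
    b2=cv2.morphologyEx(b.astype(np.uint8),cv2.MORPH_CLOSE,np.ones((7,7)))
    cn=max(cv2.findContours(b2,cv2.RETR_EXTERNAL,cv2.CHAIN_APPROX_NONE)[0],key=len)
    (u,v),rr=cv2.minEnclosingCircle(cn); P=onplane(c,[[u,v],[u+rr,v]],z)
    print('px',u,v,rr,'P',P[0].round(4),'r~',np.linalg.norm(P[1]-P[0]).round(4),'topz',np.percentile(X[b][:,2],98).round(4))
E
python3 marb.py w11 .028
```

```text
px 310.2402648925781 185.99349975585938 16.84254264831543 P [0.4384 0.217  0.028 ] r~ 0.0212 topz 0.0511
```

```bash
python3 - <<'E'
from h import *
im,d,c=load('w11'); print(hsv(im)[240:270:6,325:345:8].tolist(), hsv(im)[180:200:8,305:320:6].tolist())
print(onplane(c,[[333.5,254.5]],.028))
go(.4384,.217,.10,86.35)
E
sed -i 's/H\[...,1\]>90/H[...,1]>70/' marb.py; python3 marb.py w11 .028
```

```text
[[[60, 71, 65], [63, 81, 69], [56, 65, 63]], [[64, 86, 74], [66, 87, 76], [63, 82, 75]], [[62, 80, 92], [60, 78, 104], [62, 84, 94]], [[62, 88, 110], [63, 82, 125], [64, 88, 110]], [[63, 87, 117], [63, 76, 151], [64, 93, 124]]] [[[65, 91, 90], [65, 90, 94], [65, 92, 91]], [[64, 92, 114], [64, 89, 118], [65, 95, 113]], [[64, 92, 127], [63, 66, 178], [65, 93, 123]]]
[[0.41334493 0.31390553 0.028     ]]
tx 0.0126 ty 0.1567 tz -0.0098 turn 0.0047 (deg 0.3) dist 0.158
px 310.03466796875 185.75082397460938 17.011369705200195 P [0.4387 0.2167 0.028 ] r~ 0.0214 topz 0.0509
px 332.7912292480469 253.8789520263672 16.122507095336914 P [0.4143 0.3129 0.028 ] r~ 0.0218 topz 0.0508
```

>>> apply_moves([
  {"tx": 0.0126, "ty": 0.04, "tz": -0.0098, "turn": 0.005, "gripper": 0.08},
  {"tx": 0.0126, "ty": 0.08, "tz": -0.0098, "turn": 0.005, "gripper": 0.08},
  {"tx": 0.0126, "ty": 0.12, "tz": -0.0098, "turn": 0.005, "gripper": 0.08},
  {"tx": 0.0126, "ty": 0.15, "tz": -0.0098, "turn": 0.005, "gripper": 0.08},
  {"tx": 0.0126, "ty": 0.15, "tz": -0.0098, "turn": 0.005, "gripper": 0.08},
])

```text
time_s: 9.7
tcp_pos: [0.4369, 0.2115, 0.1039]
eef_rot: [-89.7, 0.3, 86.0]
contact_force: [-0.8, 0.4, -0.1]
gripper_width: 0.0798
```

```bash
python3 - <<'E'
from h import *
wshot('w12');go(.4385,.217,.036,86.35)
E
python3 marb.py w12 .028
```

```text
t 9.7 tcp [0.4369 0.2115 0.1039] rot [-89.68   0.35  86.  ] F [-0.8  0.4 -0.1] w 0.0798
tx 0.0046 ty 0.0703 tz -0.0000 turn -0.0052 (deg -0.3) dist 0.070
px 315.31732177734375 228.75961303710938 28.33539390563965 P [0.4389 0.217  0.028 ] r~ 0.0219 topz 0.0508
px 352.5 328.5952453613281 25.3121395111084 P [0.4134 0.3122 0.028 ] r~ 0.0221 topz 0.0487
```

View pics/w12.png

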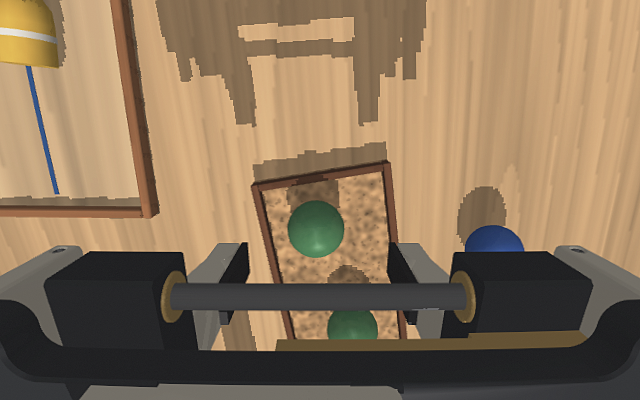

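>>> apply_moves([
  {"tx": 0.003, "ty": 0.035, "tz": 0, "turn": -0.004, "gripper": 0.08},
  {"tx": 0.003, "ty": 0.055, "tz": 0, "turn": -0.004, "gripper": 0.08},
  {"tx": 0.003, "ty": 0.063, "tz": 0, "turn": -0.004, "gripper": 0.08},
  {"tx": 0.003, "ty": 0.063, "tz": 0, "turn": -0.004, "gripper": 0.08},
])

```text
time_s: 10.15
tcp_pos: [0.44, 0.2173, 0.0452]
eef_rot: [-90.0, 0.0, 86.3]
contact_force: [-0.1, -1.9, -0.1]
gripper_width: 0.0796
```

Run:
```python
from h import *
st();go(.4388,.217,.036,86.35)
```

```text
t 10.15 tcp [0.44   0.2173 0.0452] rot [-90.02   0.    86.3 ] F [-0.1 -1.9 -0.1] w 0.0796
tx -0.0004 ty 0.0092 tz 0.0012 turn -0.0009 (deg -0.1) dist 0.009
```

>>> apply_moves([
  {"tx": -0.0004, "ty": 0.007, "tz": 0.0012, "turn": -0.001, "gripper": 0.08},
  {"tx": -0.0004, "ty": 0.007, "tz": 0.0012, "turn": -0.001, "gripper": 0.055},
  {"tx": -0.0004, "ty": 0.007, "tz": 0.0012, "turn": -0.001, "gripper": 0.038},
  {"tx": -0.0004, "ty": 0.007, "tz": 0.0012, "turn": -0.001, "gripper": 0.038},
  {"tx": -0.0004, "ty": 0.007, "tz": 0.0012, "turn": -0.001, "gripper": 0.038},
], newtons=15)

```text
time_s: 10.65
tcp_pos: [0.4386, 0.2171, 0.0379]
eef_rot: [-90.0, -0.0, 86.4]
contact_force: [-0.2, -0.1, 0.0]
gripper_width: 0.0536
```

>>> apply_moves([
  {"tx": 0, "ty": 0, "tz": 0, "turn": 0, "gripper": 0.038},
  {"tx": 0, "ty": 0, "tz": 0, "turn": 0, "gripper": 0.038},
])

```text
time_s: 10.85
tcp_pos: [0.4386, 0.217, 0.0377]
eef_rot: [-90.0, -0.0, 86.3]
contact_force: [-0.6, 0.3, 1.9]
gripper_width: 0.0431
```

>>> apply_moves([
  {"tx": 0, "ty": 0, "tz": 0, "turn": 0, "gripper": 0.038},
  {"tx": 0, "ty": -0.02, "tz": 0, "turn": 0, "gripper": 0.038},
  {"tx": 0, "ty": -0.05, "tz": 0, "turn": 0, "gripper": 0.038},
  {"tx": 0, "ty": -0.09, "tz": 0, "turn": 0, "gripper": 0.038},
  {"tx": 0, "ty": -0.12, "tz": 0, "turn": 0, "gripper": 0.038},
])

```text
time_s: 11.35
tcp_pos: [0.4385, 0.2169, 0.1594]
eef_rot: [-90.0, -0.0, 86.4]
contact_force: [0.6, 1.3, -1.0]
gripper_width: 0.0432
```

Run:
```python
from h import *
im,d,s=wshot('w13');go(.4246,-.303,.15,86.35)
```

```text
t 11.35 tcp [0.4385 0.2169 0.1594] rot [-9.003e+01 -2.000e-02  8.636e+01] F [ 0.6  1.3 -1. ] w 0.0432
tx -0.5214 ty 0.0116 tz -0.0165 turn 0.0012 (deg 0.1) dist 0.522
```

View pics/w13.png

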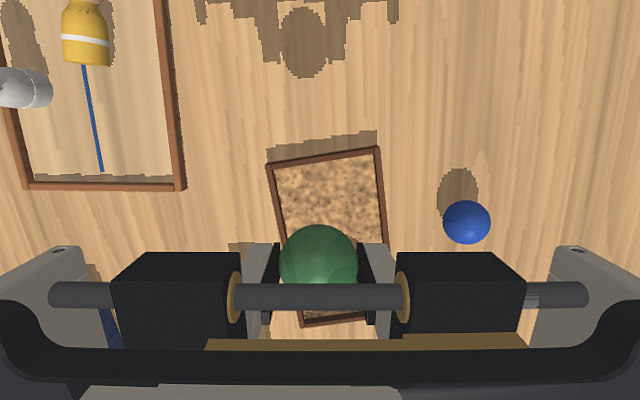

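Run:
```python
from h import *
im,d,c=load('w13'); f=np.load('pics/w13.npz'); Rt=R.from_euler('xyz',f['rot'],degrees=True).as_matrix()
H=hsv(im); m=(H[...,0]>50)&(H[...,0]<90)&(H[...,1]>70); b=max(blobs(m),key=lambda q:q[1][4]); print(b[1])
# predicted outline of sphere of r .022 at tool (x,.0097,z)
ys,xs=np.nonzero(b[0]); print('obs top row',ys.min(),'at',xs[ys==ys.min()].mean(),'L/R',xs.min(),xs.max())
e=c[2]
for o in [(0,.0097,0),(0.003,.0097,0),(-.003,.0097,0),(0,.012,0)]:
    C=f['tcp']+Rt@np.array(o); v=C-e; D=np.linalg.norm(v); v/=D
    a=np.cross(v,[0,0,1]); a/=np.linalg.norm(a); w=np.cross(v,a); th=np.arcsin(.022/D); t=np.linspace(0,2*np.pi,90)[:,None]
    P=e+v*np.cos(th)+np.sin(th)*(np.cos(t)*a+np.sin(t)*w); q=proj(c,P); print(o,'pred top',q[:,1].min().round(1),'L/R',q[:,0].min().round(1),q[:,0].max().round(1))
```

```text
[ 279  225   79   59 3864]
obs top row 225 at 316.90909090909093 L/R 279 357
(0, 0.0097, 0) pred top 223.8 L/R 278.3 357.7
(0.003, 0.0097, 0) pred top 228.7 L/R 278.5 357.5
(-0.003, 0.0097, 0) pred top 218.8 L/R 278.1 357.9
(0, 0.012, 0) pred top 222.3 L/R 278.8 357.2
```

>>> apply_moves([
  {"tx": -0.04, "ty": 0, "tz": -0.004, "turn": 0, "gripper": 0.038},
  {"tx": -0.09, "ty": 0, "tz": -0.008, "turn": 0, "gripper": 0.038},
  {"tx": -0.14, "ty": 0, "tz": -0.008, "turn": 0, "gripper": 0.038},
  {"tx": -0.19, "ty": 0, "tz": -0.008, "turn": 0, "gripper": 0.038},
  {"tx": -0.24, "ty": 0, "tz": -0.008, "turn": 0, "gripper": 0.038},
])

```text
time_s: 11.9
tcp_pos: [0.4304, -0.0247, 0.1574]
eef_rot: [-90.0, -0.0, 86.4]
contact_force: [0.5, 0.1, -0.9]
gripper_width: 0.043
```

>>> apply_moves([
  {"tx": -0.05, "ty": 0, "tz": -0.002, "turn": 0, "gripper": 0.038},
  {"tx": -0.1, "ty": 0, "tz": -0.004, "turn": 0, "gripper": 0.038},
  {"tx": -0.15, "ty": 0, "tz": -0.006, "turn": 0, "gripper": 0.038},
  {"tx": -0.2, "ty": 0, "tz": -0.008, "turn": 0, "gripper": 0.038},
  {"tx": -0.24, "ty": 0, "tz": -0.008, "turn": 0, "gripper": 0.038},
])

```text
time_s: 12.4
tcp_pos: [0.4232, -0.2654, 0.1572]
eef_rot: [-90.0, -0.0, 86.3]
contact_force: [1.0, 1.1, -1.4]
gripper_width: 0.0431
```

>>> apply_moves([
  {"tx": -0.02, "ty": 0, "tz": 0, "turn": 0, "gripper": 0.038},
  {"tx": -0.04, "ty": 0, "tz": 0, "turn": 0, "gripper": 0.038},
  {"tx": -0.04, "ty": 0, "tz": 0, "turn": 0, "gripper": 0.038},
])

```text
time_s: 12.7
tcp_pos: [0.4207, -0.3047, 0.1567]
eef_rot: [-89.9, -0.0, 86.2]
contact_force: [-0.5, 0.2, -1.0]
gripper_width: 0.043
```

Run:
```python
from h import *
im,d,s=wshot('w14');go(.4243,-.303,.061,86.35)
```

```text
t 12.7 tcp [ 0.4207 -0.3047  0.1567] rot [-8.993e+01 -1.000e-02  8.620e+01] F [-0.5  0.2 -1. ] w 0.043
tx 0.0009 ty 0.0957 tz -0.0037 turn -0.0023 (deg -0.1) dist 0.096
```

View pics/w14.png

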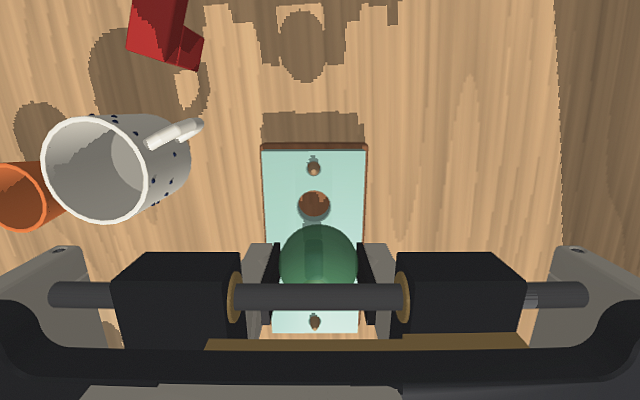

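>>> apply_moves([
  {"tx": 0.0009, "ty": 0.03, "tz": -0.0035, "turn": -0.002, "gripper": 0.038},
  {"tx": 0.0009, "ty": 0.055, "tz": -0.0035, "turn": -0.002, "gripper": 0.038},
  {"tx": 0.0009, "ty": 0.075, "tz": -0.0035, "turn": -0.002, "gripper": 0.038},
  {"tx": 0.0009, "ty": 0.085, "tz": -0.0035, "turn": -0.002, "gripper": 0.038},
  {"tx": 0.0009, "ty": 0.085, "tz": -0.0035, "turn": -0.002, "gripper": 0.038},
])

```text
time_s: 13.25
tcp_pos: [0.4241, -0.3014, 0.0714]
eef_rot: [-89.8, -0.0, 86.5]
contact_force: [-0.2, 0.2, -1.1]
gripper_width: 0.0429
```

Run:
```python
from h import *
im,d,s=wshot('w15');go(.4243,-.303,.061,86.35)
```

```text
t 13.25 tcp [ 0.4241 -0.3014  0.0714] rot [-8.984e+01 -4.000e-02  8.650e+01] F [-0.2  0.2 -1.1] w 0.0429
tx -0.0012 ty 0.0115 tz 0.0005 turn 0.0028 (deg 0.2) dist 0.012
```

View pics/w15.png

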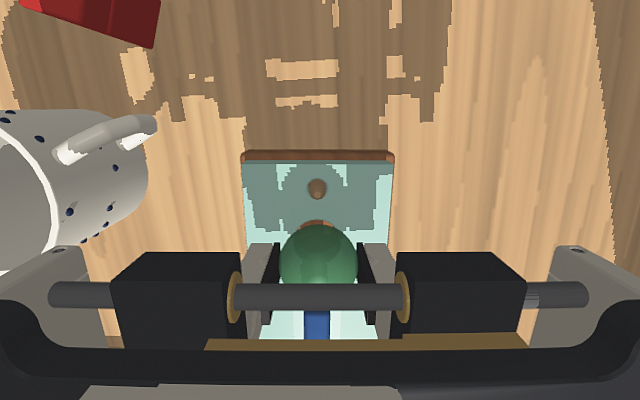

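>>> apply_moves([
  {"tx": -0.001, "ty": 0.006, "tz": 0.0005, "turn": 0.002, "gripper": 0.038},
  {"tx": -0.001, "ty": 0.009, "tz": 0.0005, "turn": 0.002, "gripper": 0.038},
  {"tx": -0.001, "ty": 0.01, "tz": 0.0005, "turn": 0.002, "gripper": 0.038},
  {"tx": -0.001, "ty": 0.01, "tz": 0.0005, "turn": 0.002, "gripper": 0.038},
])

```text
time_s: 13.7
tcp_pos: [0.4244, -0.3033, 0.0627]
eef_rot: [-90.0, 0.0, 86.3]
contact_force: [-0.1, 0.2, -2.1]
gripper_width: 0.0428
```

Run:
```python
from h import *
st();go(.4243,-.303,.061,86.35)
```

```text
t 13.7 tcp [ 0.4244 -0.3033  0.0627] rot [-90.02   0.    86.35] F [-0.1  0.2 -2.1] w 0.0428
tx 0.0003 ty 0.0017 tz 0.0001 turn -0.0001 (deg -0.0) dist 0.002
```

Within 2 mm of seating; lower 1.5 mm and release.

>>> apply_moves([
  {"tx": 0, "ty": 0.0015, "tz": 0, "turn": 0, "gripper": 0.038},
  {"tx": 0, "ty": 0.0015, "tz": 0, "turn": 0, "gripper": 0.038},
  {"tx": 0, "ty": 0.0015, "tz": 0, "turn": 0, "gripper": 0.065},
  {"tx": 0, "ty": 0.0015, "tz": 0, "turn": 0, "gripper": 0.065},
  {"tx": 0, "ty": 0.0015, "tz": 0, "turn": 0, "gripper": 0.065},
])

```text
time_s: 14.2
tcp_pos: [0.4244, -0.3032, 0.0611]
eef_rot: [-90.0, 0.0, 86.4]
contact_force: [0.2, -0.3, -0.7]
gripper_width: 0.0613
```

>>> apply_moves([
  {"tx": 0, "ty": -0.01, "tz": 0, "turn": 0, "gripper": 0.07},
  {"tx": 0, "ty": -0.05, "tz": 0, "turn": 0, "gripper": 0.08},
  {"tx": 0, "ty": -0.1, "tz": 0, "turn": 0, "gripper": 0.08},
  {"tx": 0, "ty": -0.15, "tz": 0, "turn": 0, "gripper": 0.08},
  {"tx": 0, "ty": -0.15, "tz": 0, "turn": 0, "gripper": 0.08},
])

```text
time_s: 14.7
tcp_pos: [0.4277, -0.3049, 0.2194]
eef_rot: [-90.7, 0.3, 86.4]
contact_force: [1.1, 0.2, 0.4]
gripper_width: 0.0798
```

```bash
python3 - <<'E'
from h import *
im,d,s=wshot('w16');go(.414,.255,.21,86.35)
E
python3 marb.py w16 .051
python3 plate.py w16 .035 | head -2
```

```text
t 14.7 tcp [ 0.4277 -0.3049  0.2194] rot [-90.69   0.26  86.42] F [1.1 0.2 0.4] w 0.0798
tx 0.5571 ty 0.0042 tz 0.0476 turn 0.0004 (deg 0.0) dist 0.559
px 322.9403076171875 193.23880004882812 20.468873977661133 P [ 0.4244 -0.3025  0.051 ] r~ 0.0217 topz 0.0737
depth z 0.035812022236392266 [ 282  144   83  139 6572]
rect ((426.66497802734375, -268.91583251953125), (166.98971557617188, 88.81846618652344), 86.4897232055664)
```

View pics/w16.png

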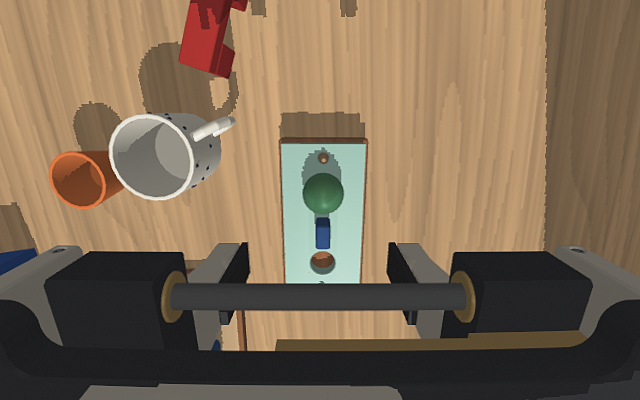

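>>> apply_moves([
  {"tx": 0.25, "ty": 0, "tz": 0.024, "turn": 0, "gripper": 0.08},
  {"tx": 0.25, "ty": 0, "tz": 0.024, "turn": 0, "gripper": 0.08},
  {"tx": 0.25, "ty": 0, "tz": 0.024, "turn": 0, "gripper": 0.08},
  {"tx": 0.25, "ty": 0, "tz": 0.024, "turn": 0, "gripper": 0.08},
  {"tx": 0.25, "ty": 0, "tz": 0.024, "turn": 0, "gripper": 0.08},
])

```text
time_s: 15.25
tcp_pos: [0.4152, -0.0518, 0.2108]
eef_rot: [-90.0, 0.0, 86.3]
contact_force: [1.3, 0.5, 0.1]
gripper_width: 0.08
```

>>> apply_moves([
  {"tx": 0.25, "ty": 0, "tz": 0.024, "turn": 0, "gripper": 0.08},
  {"tx": 0.25, "ty": 0, "tz": 0.024, "turn": 0, "gripper": 0.08},
  {"tx": 0.25, "ty": 0, "tz": 0.024, "turn": 0, "gripper": 0.08},
  {"tx": 0.25, "ty": 0, "tz": 0.024, "turn": 0, "gripper": 0.08},
  {"tx": 0.25, "ty": 0, "tz": 0.024, "turn": 0, "gripper": 0.08},
])

```text
time_s: 15.75
tcp_pos: [0.4072, 0.1983, 0.211]
eef_rot: [-90.0, 0.0, 86.4]
contact_force: [2.3, 1.4, -1.1]
gripper_width: 0.0801
```

Run:
```python
from h import *
st();go(.4136,.3125,.10,86.35)
```

```text
t 15.75 tcp [0.4072 0.1983 0.211 ] rot [-8.998e+01  1.000e-02  8.638e+01] F [ 2.3  1.4 -1.1] w 0.0801
tx 0.1144 ty 0.1109 tz 0.0008 turn 0.0005 (deg 0.0) dist 0.159
```

>>> apply_moves([
  {"tx": 0.05, "ty": 0.02, "tz": 0.001, "turn": 0, "gripper": 0.08},
  {"tx": 0.09, "ty": 0.05, "tz": 0.001, "turn": 0, "gripper": 0.08},
  {"tx": 0.114, "ty": 0.09, "tz": 0.001, "turn": 0, "gripper": 0.08},
  {"tx": 0.114, "ty": 0.11, "tz": 0.001, "turn": 0, "gripper": 0.08},
  {"tx": 0.114, "ty": 0.11, "tz": 0.001, "turn": 0, "gripper": 0.08},
])

```text
time_s: 16.25
tcp_pos: [0.4126, 0.3087, 0.0974]
eef_rot: [-89.7, 0.4, 86.4]
contact_force: [-0.1, -0.2, 0.2]
gripper_width: 0.0799
```

```bash
python3 - <<'E'
from h import *
wshot('w17');go(.4136,.3125,.037,86.35)
E
python3 marb.py w17 .028
```

```text
t 16.25 tcp [0.4126 0.3087 0.0974] rot [-89.75   0.39  86.38] F [-0.1 -0.2  0.2] w 0.0799
tx 0.0035 ty 0.0625 tz 0.0001 turn 0.0005 (deg 0.0) dist 0.063
px 315.51263427734375 230.05194091796875 29.16050148010254 P [0.4143 0.3126 0.028 ] r~ 0.0219 topz 0.0508
```

View pics/w17.png

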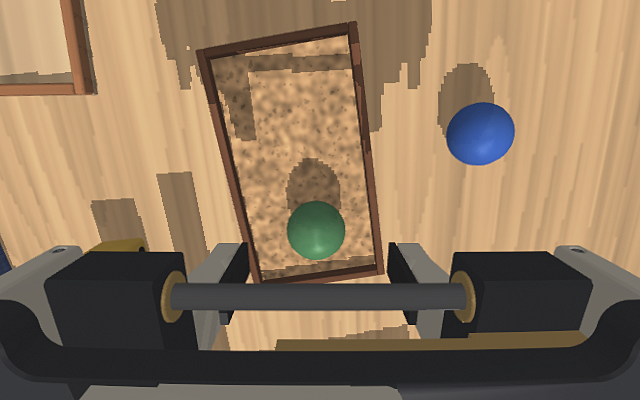

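>>> apply_moves([
  {"tx": 0.002, "ty": 0.03, "tz": 0, "turn": 0, "gripper": 0.08},
  {"tx": 0.002, "ty": 0.05, "tz": 0, "turn": 0, "gripper": 0.08},
  {"tx": 0.002, "ty": 0.055, "tz": 0, "turn": 0, "gripper": 0.08},
  {"tx": 0.002, "ty": 0.055, "tz": 0, "turn": 0, "gripper": 0.08},
])

```text
time_s: 16.7
tcp_pos: [0.4151, 0.3121, 0.0469]
eef_rot: [-90.0, -0.0, 86.3]
contact_force: [1.0, -0.6, 0.1]
gripper_width: 0.08
```

Run:
```python
from h import *
st();go(.4143,.3126,.037,86.35)
```

```text
t 16.7 tcp [0.4151 0.3121 0.0469] rot [-9.002e+01 -1.000e-02  8.633e+01] F [ 1.  -0.6  0.1] w 0.08
tx 0.0005 ty 0.0099 tz 0.0008 turn -0.0003 (deg -0.0) dist 0.010
```

>>> apply_moves([
  {"tx": 0.0005, "ty": 0.009, "tz": 0.0008, "turn": 0, "gripper": 0.08},
  {"tx": 0.0005, "ty": 0.009, "tz": 0.0008, "turn": 0, "gripper": 0.055},
  {"tx": 0.0005, "ty": 0.009, "tz": 0.0008, "turn": 0, "gripper": 0.038},
  {"tx": 0.0005, "ty": 0.009, "tz": 0.0008, "turn": 0, "gripper": 0.038},
  {"tx": 0.0005, "ty": 0.009, "tz": 0.0008, "turn": 0, "gripper": 0.038},
])

```text
time_s: 17.2
tcp_pos: [0.414, 0.3131, 0.0374]
eef_rot: [-90.0, -0.0, 86.4]
contact_force: [0.3, -0.1, 0.3]
gripper_width: 0.0536
```

>>> apply_moves([
  {"tx": 0, "ty": 0, "tz": 0, "turn": 0, "gripper": 0.038},
  {"tx": 0, "ty": 0, "tz": 0, "turn": 0, "gripper": 0.038},
  {"tx": 0, "ty": 0, "tz": 0, "turn": 0, "gripper": 0.038},
])

```text
time_s: 17.5
tcp_pos: [0.414, 0.313, 0.0372]
eef_rot: [-90.0, -0.0, 86.4]
contact_force: [-1.1, 0.1, 0.4]
gripper_width: 0.0429
```

>>> apply_moves([
  {"tx": 0, "ty": -0.01, "tz": 0, "turn": 0, "gripper": 0.038},
  {"tx": 0, "ty": -0.03, "tz": 0, "turn": 0, "gripper": 0.038},
  {"tx": 0, "ty": -0.06, "tz": 0, "turn": 0, "gripper": 0.038},
  {"tx": 0, "ty": -0.1, "tz": 0, "turn": 0, "gripper": 0.038},
  {"tx": 0, "ty": -0.12, "tz": 0, "turn": 0, "gripper": 0.038},
])

```text
time_s: 18.0
tcp_pos: [0.4147, 0.3137, 0.1608]
eef_rot: [-90.1, -0.2, 86.4]
contact_force: [0.5, 1.0, -0.1]
gripper_width: 0.0431
```

Run:
```python
from h import *
wshot('w18');go(.430,-.2135,.157,86.35)
```

```text
t 18.0 tcp [0.4147 0.3137 0.1608] rot [-90.14  -0.17  86.38] F [ 0.5  1.  -0.1] w 0.0431
tx -0.5262 ty 0.0034 tz -0.0475 turn 0.0009 (deg 0.1) dist 0.528
```

View pics/w18.png

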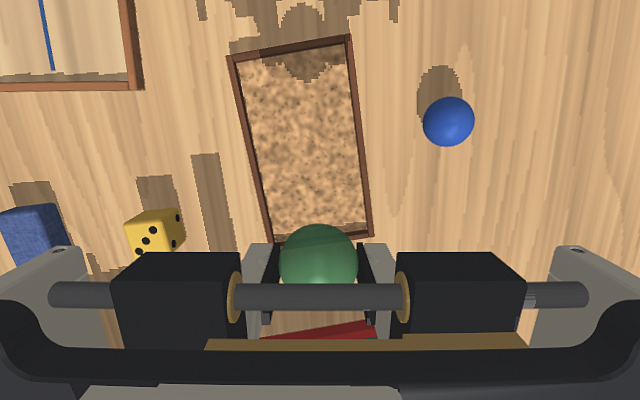

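>>> apply_moves([
  {"tx": -0.04, "ty": 0, "tz": -0.004, "turn": 0, "gripper": 0.038},
  {"tx": -0.09, "ty": 0, "tz": -0.009, "turn": 0, "gripper": 0.038},
  {"tx": -0.14, "ty": 0, "tz": -0.014, "turn": 0, "gripper": 0.038},
  {"tx": -0.19, "ty": 0, "tz": -0.019, "turn": 0, "gripper": 0.038},
  {"tx": -0.24, "ty": 0, "tz": -0.024, "turn": 0, "gripper": 0.038},
])

```text
time_s: 18.55
tcp_pos: [0.422, 0.071, 0.1575]
eef_rot: [-90.0, -0.0, 86.4]
contact_force: [2.2, -0.1, -1.0]
gripper_width: 0.0433
```

>>> apply_moves([
  {"tx": -0.05, "ty": 0, "tz": -0.004, "turn": 0, "gripper": 0.038},
  {"tx": -0.1, "ty": 0, "tz": -0.009, "turn": 0, "gripper": 0.038},
  {"tx": -0.15, "ty": 0, "tz": -0.014, "turn": 0, "gripper": 0.038},
  {"tx": -0.2, "ty": 0, "tz": -0.019, "turn": 0, "gripper": 0.038},
  {"tx": -0.24, "ty": 0, "tz": -0.022, "turn": 0, "gripper": 0.038},
])

```text
time_s: 19.05
tcp_pos: [0.4287, -0.1704, 0.1576]
eef_rot: [-90.0, -0.0, 86.3]
contact_force: [1.0, 1.5, -0.7]
gripper_width: 0.0432
```

>>> apply_moves([
  {"tx": -0.02, "ty": 0, "tz": 0, "turn": 0, "gripper": 0.038},
  {"tx": -0.04, "ty": 0, "tz": 0, "turn": 0, "gripper": 0.038},
  {"tx": -0.045, "ty": 0, "tz": 0, "turn": 0, "gripper": 0.038},
  {"tx": -0.045, "ty": 0, "tz": 0, "turn": 0, "gripper": 0.038},
])

```text
time_s: 19.45
tcp_pos: [0.426, -0.2134, 0.157]
eef_rot: [-90.0, -0.0, 86.3]
contact_force: [-0.1, 0.7, -0.3]
gripper_width: 0.0429
```

Run:
```python
from h import *
wshot('w19');go(.430,-.2135,.0602,86.35)
```

```text
t 19.45 tcp [ 0.426  -0.2134  0.157 ] rot [-8.998e+01 -1.000e-02  8.626e+01] F [-0.1  0.7 -0.3] w 0.0429
tx -0.0004 ty 0.0969 tz -0.0039 turn -0.0009 (deg -0.1) dist 0.097
```

View pics/w19.png

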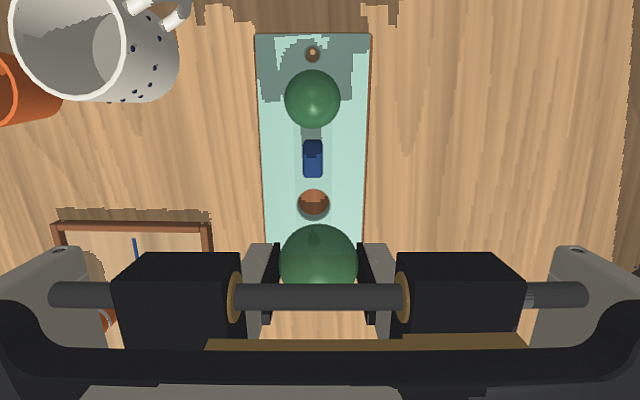

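>>> apply_moves([
  {"tx": 0, "ty": 0.03, "tz": -0.0038, "turn": -0.001, "gripper": 0.038},
  {"tx": 0, "ty": 0.055, "tz": -0.0038, "turn": -0.001, "gripper": 0.038},
  {"tx": 0, "ty": 0.075, "tz": -0.0038, "turn": -0.001, "gripper": 0.038},
  {"tx": 0, "ty": 0.085, "tz": -0.0038, "turn": -0.001, "gripper": 0.038},
  {"tx": 0, "ty": 0.085, "tz": -0.0038, "turn": -0.001, "gripper": 0.038},
])

```text
time_s: 20.0
tcp_pos: [0.4296, -0.2124, 0.0711]
eef_rot: [-89.9, -0.0, 86.5]
contact_force: [-0.3, 0.5, -1.8]
gripper_width: 0.0428
```

Run:
```python
from h import *
st();go(.430,-.2135,.0605,86.35)
```

```text
t 20.0 tcp [ 0.4296 -0.2124  0.0711] rot [-8.986e+01 -1.000e-02  8.647e+01] F [-0.3  0.5 -1.8] w 0.0428
tx -0.0011 ty 0.0106 tz -0.0005 turn 0.0021 (deg 0.1) dist 0.011
```

>>> apply_moves([
  {"tx": -0.0008, "ty": 0.006, "tz": -0.0003, "turn": 0.002, "gripper": 0.038},
  {"tx": -0.0008, "ty": 0.0095, "tz": -0.0003, "turn": 0.002, "gripper": 0.038},
  {"tx": -0.0008, "ty": 0.0105, "tz": -0.0003, "turn": 0.002, "gripper": 0.038},
  {"tx": -0.0008, "ty": 0.0105, "tz": -0.0003, "turn": 0.002, "gripper": 0.038},
])

```text
time_s: 20.4
tcp_pos: [0.4306, -0.2141, 0.0619]
eef_rot: [-90.0, 0.0, 86.3]
contact_force: [-0.1, -0.4, 0.3]
gripper_width: 0.0429
```

Run:
```python
from h import *
st();go(.430,-.2135,.0605,86.35)
```

```text
t 20.4 tcp [ 0.4306 -0.2141  0.0619] rot [-90.04   0.    86.29] F [-0.1 -0.4  0.3] w 0.0429
tx 0.0005 ty 0.0014 tz 0.0007 turn -0.0011 (deg -0.1) dist 0.002
```

>>> apply_moves([
  {"tx": 0.0004, "ty": 0.0012, "tz": 0.0005, "turn": 0, "gripper": 0.038},
  {"tx": 0.0004, "ty": 0.0012, "tz": 0.0005, "turn": 0, "gripper": 0.038},
  {"tx": 0.0004, "ty": 0.0012, "tz": 0.0005, "turn": 0, "gripper": 0.065},
  {"tx": 0.0004, "ty": 0.0012, "tz": 0.0005, "turn": 0, "gripper": 0.065},
  {"tx": 0.0004, "ty": 0.0012, "tz": 0.0005, "turn": 0, "gripper": 0.065},
])

```text
time_s: 20.9
tcp_pos: [0.4297, -0.2136, 0.0602]
eef_rot: [-90.0, -0.0, 86.3]
contact_force: [0.5, -1.0, -0.4]
gripper_width: 0.0612
```

>>> apply_moves([
  {"tx": 0, "ty": -0.01, "tz": 0, "turn": 0, "gripper": 0.07},
  {"tx": 0, "ty": -0.05, "tz": 0, "turn": 0, "gripper": 0.08},
  {"tx": 0, "ty": -0.1, "tz": 0, "turn": 0, "gripper": 0.08},
  {"tx": 0, "ty": -0.15, "tz": 0, "turn": 0, "gripper": 0.08},
  {"tx": 0, "ty": -0.18, "tz": 0, "turn": 0, "gripper": 0.08},
])

```text
time_s: 21.4
tcp_pos: [0.4308, -0.214, 0.2453]
eef_rot: [-90.3, 0.1, 86.3]
contact_force: [0.9, 0.2, -0.6]
gripper_width: 0.0801
```

```bash
python3 - <<'E'
from h import *
wshot('w20')
im,d=capture('side'); save('side1',im); np.savez('pics/side1.npz',im=im,d=d)
E
python3 marb.py w20 .051
python3 plate.py w20 .035|head -2
```

```text
t 21.4 tcp [ 0.4308 -0.214   0.2453] rot [-9.030e+01  5.000e-02  8.632e+01] F [ 0.9  0.2 -0.6] w 0.0801
px 319.0 102.10713958740234 21.482913970947266 P [ 0.4247 -0.3033  0.051 ] r~ 0.0226 topz 0.0739
px 319.0132751464844 185.96017456054688 19.066864013671875 P [ 0.4304 -0.2126  0.051 ] r~ 0.0217 topz 0.0737
depth z 0.03579346829450536 [ 278   55   84  167 9688]
rect ((427.427001953125, -257.81512451171875), (187.91041564941406, 89.12550354003906), 86.25291442871094)
```

View pics/w20.png

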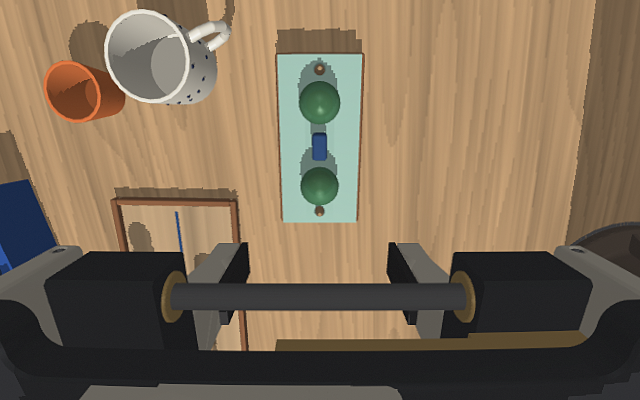

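View pics/side1.png

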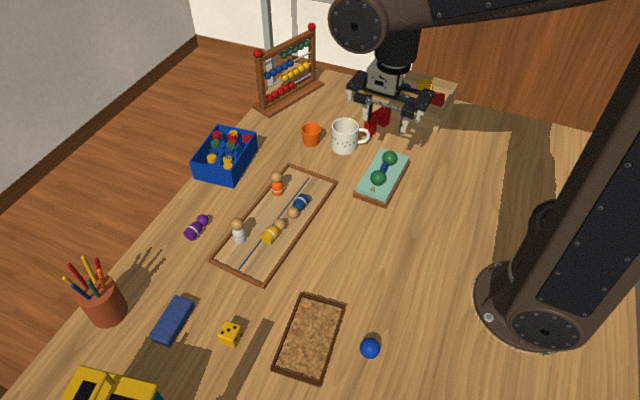

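Run:
```python
from h import *
go(.625,-.04,.25,85)
```

```text
tx 0.1862 ty -0.0024 tz -0.1813 turn 0.0232 (deg 1.3) dist 0.260
```

>>> apply_moves([
  {"tx": 0.186, "ty": 0, "tz": -0.18, "turn": 0.02, "gripper": 0.08},
  {"tx": 0.186, "ty": 0, "tz": -0.18, "turn": 0.02, "gripper": 0.08},
  {"tx": 0.186, "ty": 0, "tz": -0.18, "turn": 0.02, "gripper": 0.08},
  {"tx": 0.186, "ty": 0, "tz": -0.18, "turn": 0.02, "gripper": 0.08},
  {"tx": 0.186, "ty": 0, "tz": -0.18, "turn": 0.02, "gripper": 0.08},
])

```text
time_s: 22.0
tcp_pos: [0.616, -0.0441, 0.2406]
eef_rot: [-90.0, 0.0, 85.1]
contact_force: [0.5, -1.0, 0.5]
gripper_width: 0.08
```

>>> apply_moves([
  {"tx": 0, "ty": 0, "tz": 0, "turn": 0, "gripper": 0.08},
  {"tx": 0, "ty": 0, "tz": 0, "turn": 0, "gripper": 0.08},
])

```text
time_s: 22.2
tcp_pos: [0.6151, -0.0447, 0.2394]
eef_rot: [-89.9, 0.0, 85.2]
contact_force: [-0.6, 0.3, -0.1]
gripper_width: 0.0803
```

Run:
```python
from h import *
wshot('w21')
```

```text
t 22.2 tcp [ 0.6151 -0.0447  0.2394] rot [-8.988e+01  3.000e-02  8.523e+01] F [-0.6  0.3 -0.1] w 0.0803
```

View pics/w21.png

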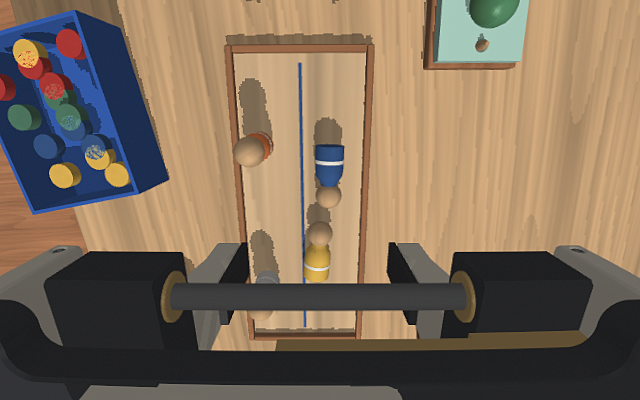

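```bash
cat > lane.py <<'E'
from h import *
im,d,c=load('w21'); X=cloud(c,d)
# lane corners (inner), top of lips z .015
P=onplane(c,[[229,47],[372,46],[251,334],[355,334]],.015); print('outer corners-ish',P.round(4).tolist())
# heads: tan blobs above floor
H=hsv(im)
for n,uv,z in [('blue head',[329.5,196],.022),('yellow head',[320,233],.022),('orange head',[249,152],.066),('blue foot end',[329.5,145],.023),('white base',[264,285],.03),('yellow foot far',[317,282],.023)]:
    p=onplane(c,[uv],z)[0]; u,v=map(int,uv); print(n,p.round(4),'depth pt',X[v,u].round(4))
E
python3 lane.py
python3 - <<'E'
from h import *
im,d,c=load('w21'); save('w21z',cv2.resize(im[120:300,220:380],None,fx=3.3,fy=3.3,interpolation=cv2.INTER_CUBIC))
# side/scene estimates for standing
for n in ['scene','side']:
    f=np.load('pics/%s0.npz'%n); c2=cam(n)
    X=cloud(c2,f['d']); m=(X[...,2]>.062)&(X[...,2]<.095)&(X[...,0]>.55)&(X[...,0]<.75)&(X[...,1]>-.17)&(X[...,1]<.17)
    for b,s,ce in blobs(m,15): print(n,ce,X[b].mean(0).round(4),X[b].max(0).round(4))
a=cam('scene');b=cam('side')
E
```

```text
outer corners-ish [[0.6994, -0.2007, 0.015], [0.5428, -0.1884, 0.015], [0.7321, 0.1793, 0.015], [0.5794, 0.1922, 0.015]]
blue head [ 0.6019 -0.0236  0.022 ] depth pt [ 0.6028 -0.0287  0.0397]
yellow head [0.6175 0.0244 0.022 ] depth pt [0.6171 0.0176 0.0383]
orange head [ 0.6823 -0.0904  0.066 ] depth pt [ 0.6787 -0.0922  0.0814]
blue foot end [ 0.5974 -0.0856  0.023 ] depth pt [ 0.5981 -0.0859  0.0252]
white base [0.6975 0.0892 0.03  ] depth pt [ 0.6289 -0.0776  0.3018]
yellow foot far [0.6273 0.0948 0.023 ] depth pt [0.6282 0.1055 0.0057]
scene [396.68316832 203.67326733] [0.7032 0.0889 0.0732] [0.7145 0.1047 0.0832]
scene [334.8220339  222.05932203] [ 0.6887 -0.097   0.0739] [ 0.6998 -0.0806  0.0847]
side [276.15151515 175.91919192] [ 0.6781 -0.0856  0.0754] [ 0.6937 -0.074   0.0846]
side [236.784 223.384] [0.6924 0.1009 0.0751] [0.7097 0.1125 0.0844]
```

View pics/w21z.png

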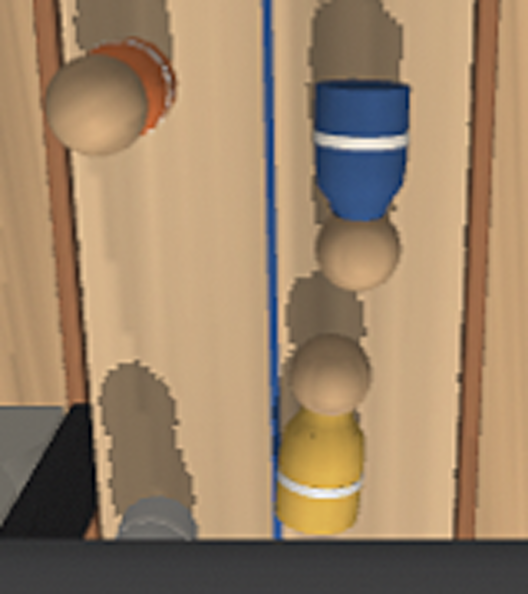

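Run:
```python
from h import *
go(.602,-.0236,.11,86)
```

```text
tx 0.0207 ty 0.1298 tz 0.0141 turn -0.0143 (deg -0.8) dist 0.132
```

>>> apply_moves([
  {"tx": 0.021, "ty": 0.04, "tz": 0.014, "turn": -0.014, "gripper": 0.05},
  {"tx": 0.021, "ty": 0.08, "tz": 0.014, "turn": -0.014, "gripper": 0.05},
  {"tx": 0.021, "ty": 0.12, "tz": 0.014, "turn": -0.014, "gripper": 0.05},
  {"tx": 0.021, "ty": 0.13, "tz": 0.014, "turn": -0.014, "gripper": 0.05},
  {"tx": 0.021, "ty": 0.13, "tz": 0.014, "turn": -0.014, "gripper": 0.05},
])

```text
time_s: 22.75
tcp_pos: [0.6017, -0.0245, 0.1098]
eef_rot: [-89.9, 0.1, 85.9]
contact_force: [0.7, 0.8, 0.5]
gripper_width: 0.0508
```

Run:
```python
from h import *
im,d,s=wshot('w22'); go(.602,-.0236,.034,86)
```

```text
t 22.75 tcp [ 0.6017 -0.0245  0.1098] rot [-8.985e+01  7.000e-02  8.590e+01] F [0.7 0.8 0.5] w 0.0508
tx 0.0005 ty 0.0775 tz 0.0012 turn -0.0012 (deg -0.1) dist 0.077
```

View pics/w22.png

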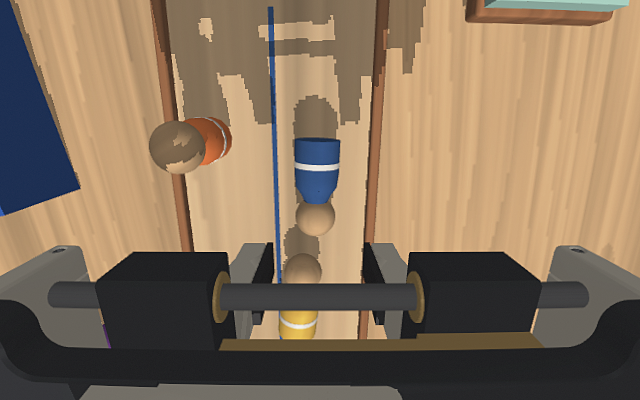

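Run:
```python
from h import *
im,d,c=load('w22'); X=cloud(c,d)
save('w22z',cv2.resize(im[130:290,260:370],None,fx=3.6,fy=3.6,interpolation=cv2.INTER_CUBIC))
print(onplane(c,[[315.5,217.5]],.022),X[217,315],onplane(c,[[317,140]],.023))
```

```text
[[ 0.60345031 -0.02359385  0.022     ]] [ 0.60329583 -0.02988807  0.03832103] [[ 0.59779327 -0.08471577  0.023     ]]
```

View pics/w22z.png

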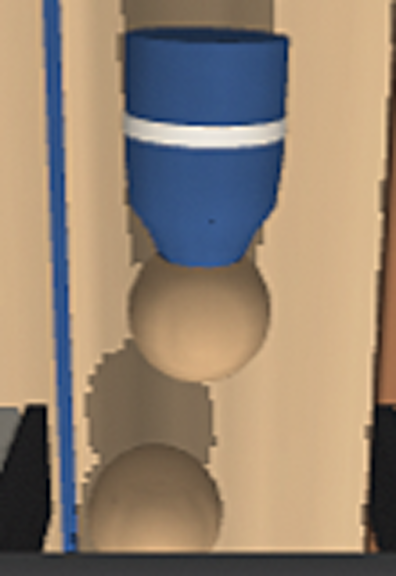

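>>> apply_moves([
  {"tx": 0, "ty": 0.035, "tz": -0.001, "turn": 0, "gripper": 0.05},
  {"tx": 0, "ty": 0.06, "tz": -0.001, "turn": 0, "gripper": 0.05},
  {"tx": 0, "ty": 0.07, "tz": -0.001, "turn": 0, "gripper": 0.05},
  {"tx": 0, "ty": 0.07, "tz": -0.001, "turn": 0, "gripper": 0.05},
])

```text
time_s: 23.2
tcp_pos: [0.6042, -0.0238, 0.0409]
eef_rot: [-90.0, 0.0, 85.9]
contact_force: [0.1, -0.1, 0.9]
gripper_width: 0.0499
```

Run:
```python
from h import *
st(); go(.6034,-.0242,.034,86)
```

```text
t 23.2 tcp [ 0.6042 -0.0238  0.0409] rot [-9.001e+01  1.000e-02  8.594e+01] F [ 0.1 -0.1  0.9] w 0.0499
tx -0.0005 ty 0.0069 tz 0.0008 turn -0.0010 (deg -0.1) dist 0.007
```

>>> apply_moves([
  {"tx": -0.0005, "ty": 0.006, "tz": 0.0006, "turn": 0, "gripper": 0.05},
  {"tx": -0.0005, "ty": 0.006, "tz": 0.0006, "turn": 0, "gripper": 0.04},
  {"tx": -0.0005, "ty": 0.006, "tz": 0.0006, "turn": 0, "gripper": 0.026},
  {"tx": -0.0005, "ty": 0.006, "tz": 0.0006, "turn": 0, "gripper": 0.026},
  {"tx": -0.0005, "ty": 0.006, "tz": 0.0006, "turn": 0, "gripper": 0.026},
], newtons=3)

```text
time_s: 23.7
tcp_pos: [0.6036, -0.0238, 0.0349]
eef_rot: [-90.1, -0.0, 86.0]
contact_force: [0.5, 0.7, 0.5]
gripper_width: 0.0318
```

>>> apply_moves([
  {"tx": 0, "ty": 0, "tz": 0, "turn": 0, "gripper": 0.026},
  {"tx": 0, "ty": 0, "tz": 0, "turn": 0, "gripper": 0.026},
  {"tx": 0, "ty": 0, "tz": 0, "turn": 0, "gripper": 0.026},
])

```text
time_s: 24.0
tcp_pos: [0.6033, -0.0239, 0.0344]
eef_rot: [-90.0, -0.0, 86.0]
contact_force: [0.7, 0.2, 0.3]
gripper_width: 0.0315
```

Run:
```python
from h import *
st()
```

```text
t 24.0 tcp [ 0.6033 -0.0239  0.0344] rot [-90.01  -0.    85.95] F [0.7 0.2 0.3] w 0.0315
```

Gripped at 31.5 mm (head 32). Lift gently.

>>> apply_moves([
  {"tx": 0, "ty": -0.01, "tz": 0, "turn": 0, "gripper": 0.026},
  {"tx": 0, "ty": -0.02, "tz": 0, "turn": 0, "gripper": 0.026},
  {"tx": 0, "ty": -0.03, "tz": 0, "turn": 0, "gripper": 0.026},
  {"tx": 0, "ty": -0.045, "tz": 0, "turn": 0, "gripper": 0.026},
  {"tx": 0, "ty": -0.06, "tz": 0, "turn": 0, "gripper": 0.026},
])

```text
time_s: 24.5
tcp_pos: [0.6033, -0.024, 0.0958]
eef_rot: [-90.0, -0.0, 85.9]
contact_force: [-0.5, 1.1, -1.6]
gripper_width: 0.0313
```

>>> apply_moves([
  {"tx": 0, "ty": -0.01, "tz": 0, "turn": 0, "gripper": 0.026},
  {"tx": 0, "ty": -0.02, "tz": 0, "turn": 0, "gripper": 0.026},
  {"tx": 0, "ty": -0.02, "tz": 0, "turn": 0, "gripper": 0.026},
  {"tx": 0, "ty": -0.02, "tz": 0, "turn": 0, "gripper": 0.026},
  {"tx": 0, "ty": -0.02, "tz": 0, "turn": 0, "gripper": 0.026},
])

```text
time_s: 25.0
tcp_pos: [0.6028, -0.0241, 0.1136]
eef_rot: [-89.9, 0.0, 85.9]
contact_force: [1.3, -0.1, -0.3]
gripper_width: 0.0318
```

Run:
```python
from h import *
wshot('w23')
im,d=capture('side'); save('side2',cv2.resize(im[130:300,180:380],None,fx=3.4,fy=3.4,interpolation=cv2.INTER_CUBIC))
```

```text
t 25.0 tcp [ 0.6028 -0.0241  0.1136] rot [-8.993e+01  1.000e-02  8.594e+01] F [ 1.3 -0.1 -0.3] w 0.0318
```

View pics/w23.png

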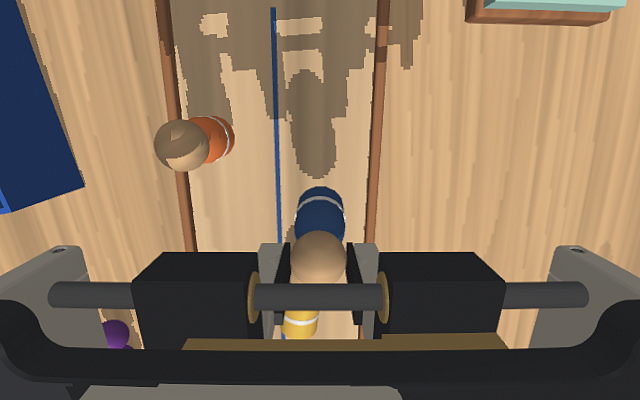

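View pics/side2.png

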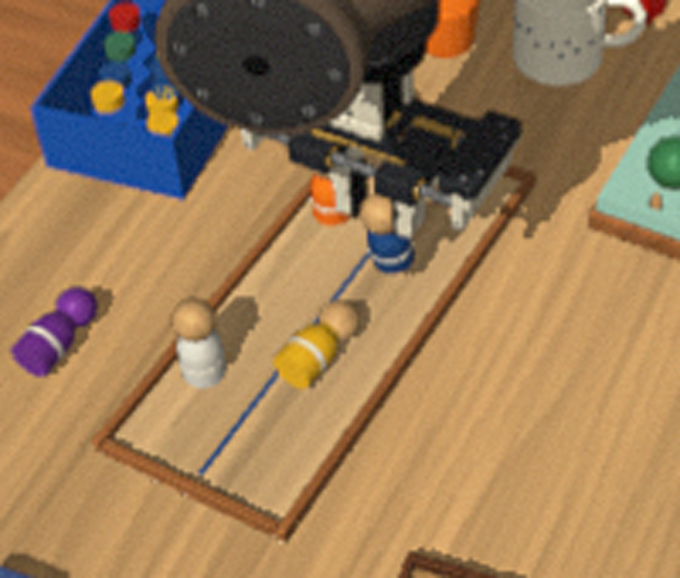

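Run:
```python
from h import *
im,d,c=load('w23'); f=np.load('pics/w23.npz'); X=cloud(c,d)
H=hsv(im); m=(H[...,0]>100)&(H[...,0]<125)&(H[...,1]>90)
b=[q for q in blobs(m,200) if 290<q[2][0]<350][0]; print(b[1])
p=X[b[0]]; print('blue pts mean',p.mean(0),p.min(0),p.max(0))
hd=f['tcp']+[0,0,-.0122]; print('pred sole centre px',proj(c,hd-[0,0,.060]),'head',proj(c,hd))
for deg in (0,5,10,15,20):
    a=np.radians(deg); ax=np.array([0,-np.sin(a),-np.cos(a)])   # sole swung toward -y
    pts=[]
    for h in (.024,.060):
        for t in np.linspace(0,2*np.pi,40):
            n1=np.array([1,0,0]); n2=np.cross(ax,n1); pts.append(hd+ax*h+.017*(np.cos(t)*n1+np.sin(t)*n2))
    q=proj(c,pts); print(deg,'top row',q[:,1].min().round(1),'L/R',q[:,0].min().round(1),q[:,0].max().round(1))
```

```text
[298 187  45  21 343]
blue pts mean [ 0.59887989 -0.05020323  0.05428138] [ 0.58441688 -0.10593946  0.04646206] [ 0.61498274 -0.03963936  0.25562534]
pred sole centre px [[317.75766819 223.13721169]] head [[317.96297109 261.10670861]]
0 top row 201.6 L/R 291.4 344.4
5 top row 195.5 L/R 291.0 344.2
10 top row 189.6 L/R 290.6 344.1
15 top row 183.9 L/R 290.2 344.0
20 top row 178.5 L/R 289.8 343.9
```

>>> apply_moves([
  {"tx": -0.01, "ty": 0, "tz": 0, "turn": 0, "gripper": 0.026},
  {"tx": -0.025, "ty": 0, "tz": 0, "turn": 0, "gripper": 0.026},
  {"tx": -0.04, "ty": 0, "tz": 0, "turn": 0, "gripper": 0.026},
  {"tx": -0.048, "ty": 0, "tz": 0, "turn": 0, "gripper": 0.026},
  {"tx": -0.05, "ty": 0, "tz": 0, "turn": 0, "gripper": 0.026},
])

```text
time_s: 25.6
tcp_pos: [0.5995, -0.0755, 0.1143]
eef_rot: [-90.0, 0.0, 85.8]
contact_force: [0.1, 0.0, -0.7]
gripper_width: 0.0318
```

>>> apply_moves([
  {"tx": 0, "ty": 0, "tz": 0, "turn": 0, "gripper": 0.026},
  {"tx": 0, "ty": 0.01, "tz": 0, "turn": 0, "gripper": 0.026},
  {"tx": 0, "ty": 0.02, "tz": 0, "turn": 0, "gripper": 0.026},
  {"tx": 0, "ty": 0.027, "tz": 0, "turn": 0, "gripper": 0.026},
  {"tx": 0, "ty": 0.027, "tz": 0, "turn": 0, "gripper": 0.026},
])

```text
time_s: 26.1
tcp_pos: [0.5987, -0.0736, 0.0855]
eef_rot: [-89.8, 0.0, 86.0]
contact_force: [-0.7, 0.0, -1.1]
gripper_width: 0.0317
```

Run:
```python
from h import *
wshot('w24')
```

```text
t 26.1 tcp [ 0.5987 -0.0736  0.0855] rot [-8.983e+01  3.000e-02  8.596e+01] F [-0.7  0.  -1.1] w 0.0317
```

View pics/w24.png

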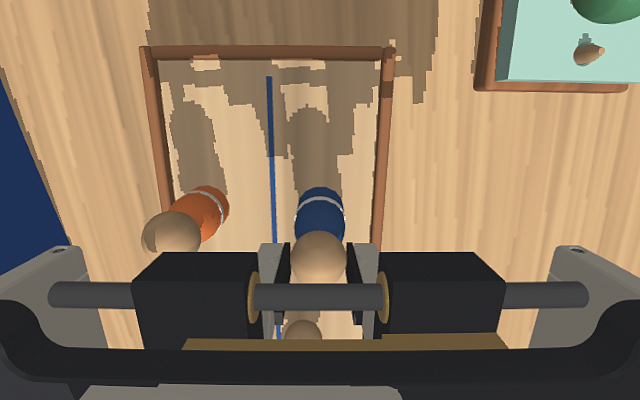

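>>> apply_moves([
  {"tx": 0, "ty": 0.002, "tz": 0, "turn": 0, "gripper": 0.026},
  {"tx": 0, "ty": 0.004, "tz": 0, "turn": 0, "gripper": 0.026},
  {"tx": 0, "ty": 0.006, "tz": 0, "turn": 0, "gripper": 0.026},
  {"tx": 0, "ty": 0.006, "tz": 0, "turn": 0, "gripper": 0.026},
  {"tx": 0, "ty": 0.006, "tz": 0, "turn": 0, "gripper": 0.026},
])

```text
time_s: 26.65
tcp_pos: [0.5997, -0.0739, 0.0814]
eef_rot: [-90.0, 0.0, 85.9]
contact_force: [-0.7, -0.1, -0.7]
gripper_width: 0.0317
```

Run:
```python
from h import *
im,d,s=wshot('w25'); c=cam('wrist',s); H=hsv(im); m=(H[...,0]>100)&(H[...,0]<125)&(H[...,1]>90)
b=[q for q in blobs(m,200) if 290<q[2][0]<350][0]; print(b[1])
hd=s['tcp_pos']+[0,0,-.0122]
for deg in (0,5,10):
    a=np.radians(deg); ax=np.array([0,-np.sin(a),-np.cos(a)]); n1=np.array([1,0,0]); n2=np.cross(ax,n1)
    q=proj(c,[hd+ax*h+.017*(np.cos(t)*n1+np.sin(t)*n2) for h in (.024,.06) for t in np.linspace(0,6.28,40)]); print(deg,q[:,1].min())
```

```text
t 26.65 tcp [ 0.5997 -0.0739  0.0814] rot [-90.     0.    85.95] F [-0.7 -0.1 -0.7] w 0.0317
[298 188  45  20 340]
0 201.54745297290225
5 195.4464868049043
10 189.55234987973716
```

>>> apply_moves([
  {"tx": 0, "ty": 0.001, "tz": 0, "turn": 0, "gripper": 0.026},
  {"tx": 0, "ty": 0.002, "tz": 0, "turn": 0, "gripper": 0.026},
  {"tx": 0, "ty": 0.003, "tz": 0, "turn": 0, "gripper": 0.026},
  {"tx": 0, "ty": 0.003, "tz": 0, "turn": 0, "gripper": 0.026},
  {"tx": 0, "ty": 0.003, "tz": 0, "turn": 0, "gripper": 0.026},
])

```text
time_s: 27.2
tcp_pos: [0.6, -0.0739, 0.0787]
eef_rot: [-90.0, 0.0, 86.0]
contact_force: [-0.4, -0.8, 4.4]
gripper_width: 0.0318
```

Run:
```python
from h import *
im,d,s=wshot('w26'); H=hsv(im); m=(H[...,0]>100)&(H[...,0]<125)&(H[...,1]>90)
b=[q for q in blobs(m,100) if 290<q[2][0]<350]; print([q[1] for q in b])
```

```text
t 27.2 tcp [ 0.6    -0.0739  0.0787] rot [-90.04   0.    85.95] F [-0.4 -0.8  4.4] w 0.0318
[array([298, 188,  45,  20, 345], dtype=int32), array([ 295,  201,   50,   41, 1423], dtype=int32)]
```

>>> apply_moves([
  {"tx": -0.003, "ty": 0, "tz": 0, "turn": 0, "gripper": 0.026},
  {"tx": -0.006, "ty": 0, "tz": 0, "turn": 0, "gripper": 0.026},
  {"tx": -0.009, "ty": 0, "tz": 0, "turn": 0, "gripper": 0.026},
  {"tx": -0.012, "ty": 0, "tz": 0, "turn": 0, "gripper": 0.026},
  {"tx": -0.012, "ty": 0, "tz": 0, "turn": 0, "gripper": 0.026},
])

```text
time_s: 27.75
tcp_pos: [0.5985, -0.0863, 0.0779]
eef_rot: [-89.9, 0.0, 85.9]
contact_force: [-0.1, 0.1, 0.2]
gripper_width: 0.0316
```

Run:
```python
from h import *
im,d,s=wshot('w27'); H=hsv(im); m=(H[...,0]>100)&(H[...,0]<125)&(H[...,1]>90)
b=[q for q in blobs(m,100) if 290<q[2][0]<350]; print([q[1] for q in b])
```

```text
t 27.75 tcp [ 0.5985 -0.0863  0.0779] rot [-89.95   0.    85.91] F [-0.1  0.1  0.2] w 0.0316
[array([299, 196,  42,  16, 243], dtype=int32), array([ 295,  206,   50,   37, 1159], dtype=int32)]
```

View pics/w27.png

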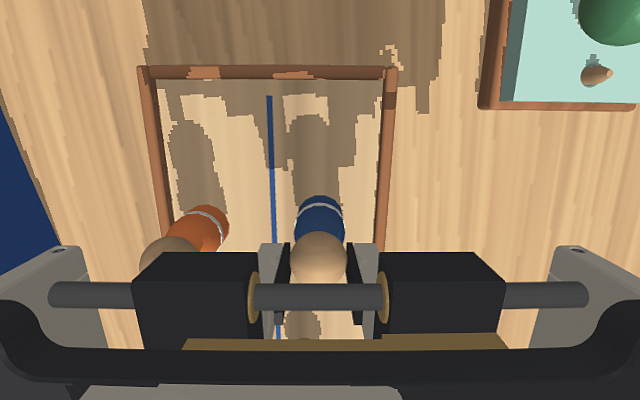

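>>> apply_moves([
  {"tx": 0, "ty": 0, "tz": 0, "turn": 0, "gripper": 0.036},
  {"tx": 0, "ty": 0, "tz": 0, "turn": 0, "gripper": 0.046},
  {"tx": 0, "ty": 0, "tz": 0, "turn": 0, "gripper": 0.046},
  {"tx": 0, "ty": 0, "tz": 0, "turn": 0, "gripper": 0.046},
  {"tx": 0, "ty": 0, "tz": 0, "turn": 0, "gripper": 0.046},
])

```text
time_s: 28.3
tcp_pos: [0.5989, -0.0857, 0.0784]
eef_rot: [-90.0, -0.0, 86.0]
contact_force: [0.6, -0.0, 0.2]
gripper_width: 0.0457
```

>>> apply_moves([
  {"tx": 0, "ty": -0.02, "tz": 0, "turn": 0, "gripper": 0.046},
  {"tx": 0, "ty": -0.05, "tz": 0, "turn": 0, "gripper": 0.046},
  {"tx": 0, "ty": -0.1, "tz": 0, "turn": 0, "gripper": 0.05},
  {"tx": 0, "ty": -0.15, "tz": 0, "turn": 0, "gripper": 0.05},
  {"tx": 0, "ty": -0.15, "tz": 0, "turn": 0, "gripper": 0.05},
])

```text
time_s: 28.8
tcp_pos: [0.6026, -0.086, 0.2366]
eef_rot: [-90.7, -0.0, 86.0]
contact_force: [0.1, 0.1, -0.5]
gripper_width: 0.0497
```

Run:
```python
from h import *
im,d,s=wshot('w28'); go(.62,-.01,.2,86)
```

```text
t 28.8 tcp [ 0.6026 -0.086   0.2366] rot [-9.072e+01 -3.000e-02  8.601e+01] F [ 0.1  0.1 -0.5] w 0.0497
tx 0.0768 ty 0.0330 tz -0.0135 turn -0.0005 (deg -0.0) dist 0.085
```

View pics/w28.png

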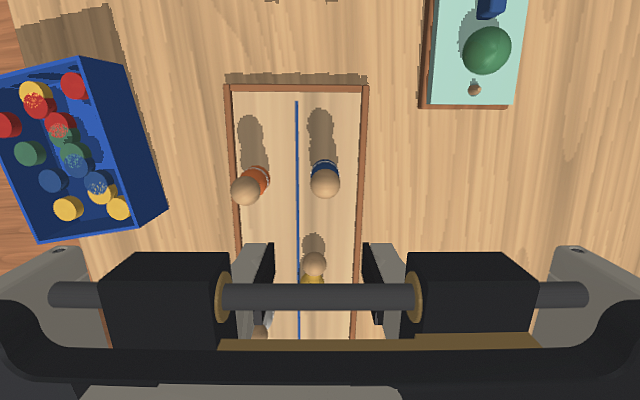

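Run:
```python
from h import *
im,d,c=load('w28'); print(onplane(c,[[314,265]],.022))
go(.618,.0244,.12,83)
```

```text
[[0.61813762 0.02685665 0.022     ]]
tx 0.1109 ty 0.1130 tz -0.0084 turn 0.0519 (deg 3.0) dist 0.159
```

>>> apply_moves([
  {"tx": 0.04, "ty": 0, "tz": -0.008, "turn": 0.05, "gripper": 0.05},
  {"tx": 0.08, "ty": 0, "tz": -0.008, "turn": 0.05, "gripper": 0.05},
  {"tx": 0.11, "ty": 0.03, "tz": -0.008, "turn": 0.05, "gripper": 0.05},
  {"tx": 0.11, "ty": 0.08, "tz": -0.008, "turn": 0.05, "gripper": 0.05},
  {"tx": 0.11, "ty": 0.11, "tz": -0.008, "turn": 0.05, "gripper": 0.05},
])

```text
time_s: 29.35
tcp_pos: [0.6125, 0.0243, 0.1145]
eef_rot: [-89.8, 0.0, 83.1]
contact_force: [0.2, -0.7, -0.3]
gripper_width: 0.0498
```

>>> apply_moves([
  {"tx": 0, "ty": 0, "tz": 0, "turn": 0, "gripper": 0.05},
  {"tx": 0, "ty": 0, "tz": 0, "turn": 0, "gripper": 0.05},
])

```text
time_s: 29.55
tcp_pos: [0.6147, 0.0231, 0.1183]
eef_rot: [-89.9, 0.1, 83.1]
contact_force: [0.4, 0.1, 1.5]
gripper_width: 0.0501
```

Run:
```python
from h import *
im,d,s=wshot('w29'); go(.618,.0244,.034,83)
save('w29z',cv2.resize(im[150:310,230:390],None,fx=3.6,fy=3.6,interpolation=cv2.INTER_CUBIC))
```

```text
t 29.55 tcp [0.6147 0.0231 0.1183] rot [-8.993e+01  7.000e-02  8.310e+01] F [0.4 0.1 1.5] w 0.0501
tx 0.0014 ty 0.0856 tz -0.0022 turn 0.0018 (deg 0.1) dist 0.086
```

View pics/w29.png

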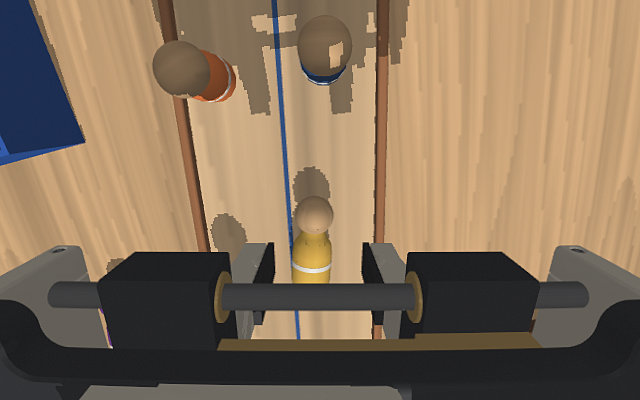

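View pics/w29z.png

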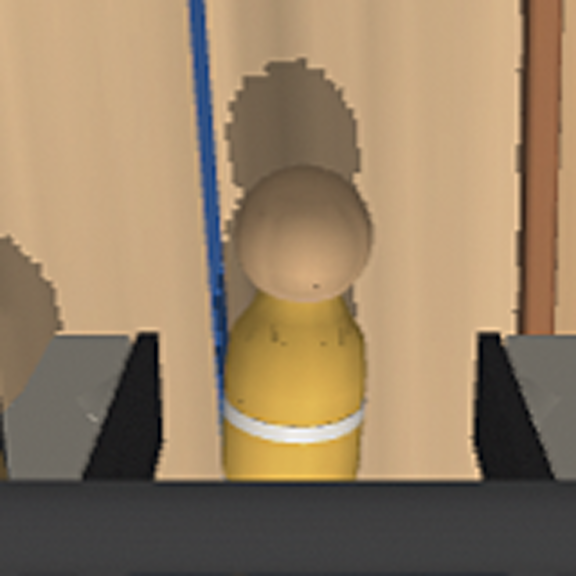

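Run:
```python
from h import *
im,d,c=load('w29'); p=onplane(c,[[314.4,214.7]],.022)[0]; print(p)
go(p[0],p[1],.042,82.5)
```

```text
[0.61759353 0.02439956 0.022     ]
tx 0.0013 ty 0.0776 tz -0.0018 turn 0.0105 (deg 0.6) dist 0.078
```

>>> apply_moves([
  {"tx": 0.001, "ty": 0.03, "tz": -0.0018, "turn": 0.01, "gripper": 0.048},
  {"tx": 0.001, "ty": 0.06, "tz": -0.0018, "turn": 0.01, "gripper": 0.048},
  {"tx": 0.001, "ty": 0.076, "tz": -0.0018, "turn": 0.01, "gripper": 0.048},
  {"tx": 0.001, "ty": 0.076, "tz": -0.0018, "turn": 0.01, "gripper": 0.048},
  {"tx": 0.001, "ty": 0.076, "tz": -0.0018, "turn": 0.01, "gripper": 0.048},
])

```text
time_s: 30.1
tcp_pos: [0.6179, 0.0242, 0.0443]
eef_rot: [-90.1, -0.0, 82.5]
contact_force: [-0.5, 0.2, 0.5]
gripper_width: 0.0481
```

Run:
```python
from h import *
st(); go(.6176,.0246,.034,82.5)
```

```text
t 30.1 tcp [0.6179 0.0242 0.0443] rot [-9.014e+01 -4.000e-02  8.252e+01] F [-0.5  0.2  0.5] w 0.0481
tx 0.0003 ty 0.0103 tz 0.0004 turn 0.0003 (deg 0.0) dist 0.010
```

>>> apply_moves([
  {"tx": 0.0003, "ty": 0.006, "tz": 0.0004, "turn": 0, "gripper": 0.048},
  {"tx": 0.0003, "ty": 0.0095, "tz": 0.0004, "turn": 0, "gripper": 0.048},
  {"tx": 0.0003, "ty": 0.0095, "tz": 0.0004, "turn": 0, "gripper": 0.04},
  {"tx": 0.0003, "ty": 0.0095, "tz": 0.0004, "turn": 0, "gripper": 0.026},
  {"tx": 0.0003, "ty": 0.0095, "tz": 0.0004, "turn": 0, "gripper": 0.026},
], newtons=3)

```text
time_s: 30.6
tcp_pos: [0.6164, 0.0245, 0.0331]
eef_rot: [-90.0, -0.0, 82.5]
contact_force: [0.1, 0.3, -0.6]
gripper_width: 0.0314
```

>>> apply_moves([
  {"tx": 0, "ty": 0, "tz": 0, "turn": 0, "gripper": 0.026},
  {"tx": 0, "ty": 0, "tz": 0, "turn": 0, "gripper": 0.026},
  {"tx": 0, "ty": 0, "tz": 0, "turn": 0, "gripper": 0.026},
  {"tx": 0, "ty": 0, "tz": 0, "turn": 0, "gripper": 0.026},
])

```text
time_s: 31.0
tcp_pos: [0.6163, 0.0245, 0.0329]
eef_rot: [-90.0, -0.0, 82.5]
contact_force: [0.5, -0.4, -0.7]
gripper_width: 0.0313
```

>>> apply_moves([
  {"tx": 0, "ty": -0.01, "tz": 0, "turn": 0, "gripper": 0.026},
  {"tx": 0, "ty": -0.02, "tz": 0, "turn": 0, "gripper": 0.026},
  {"tx": 0, "ty": -0.03, "tz": 0, "turn": 0, "gripper": 0.026},
  {"tx": 0, "ty": -0.045, "tz": 0, "turn": 0, "gripper": 0.026},
  {"tx": 0, "ty": -0.06, "tz": 0, "turn": 0, "gripper": 0.026},
])

```text
time_s: 31.5
tcp_pos: [0.6163, 0.0245, 0.0943]
eef_rot: [-90.0, -0.0, 82.5]
contact_force: [0.3, 0.1, 0.8]
gripper_width: 0.0316
```

>>> apply_moves([
  {"tx": 0, "ty": -0.005, "tz": 0, "turn": 0, "gripper": 0.026},
  {"tx": 0, "ty": -0.005, "tz": 0, "turn": 0, "gripper": 0.026},
  {"tx": 0, "ty": -0.005, "tz": 0, "turn": 0, "gripper": 0.026},
  {"tx": 0, "ty": -0.005, "tz": 0, "turn": 0, "gripper": 0.026},
  {"tx": 0, "ty": -0.005, "tz": 0, "turn": 0, "gripper": 0.026},
])

```text
time_s: 32.0
tcp_pos: [0.6158, 0.0243, 0.0971]
eef_rot: [-89.9, 0.0, 82.5]
contact_force: [0.4, -0.1, -0.8]
gripper_width: 0.0317
```

Run:
```python
from h import *
wshot('w30')
im,d=capture('side'); save('side3',cv2.resize(im[130:300,180:380],None,fx=3.4,fy=3.4,interpolation=cv2.INTER_CUBIC))
```

```text
t 32.0 tcp [0.6158 0.0243 0.0971] rot [-8.993e+01  3.000e-02  8.251e+01] F [ 0.4 -0.1 -0.8] w 0.0317
```

View pics/w30.png

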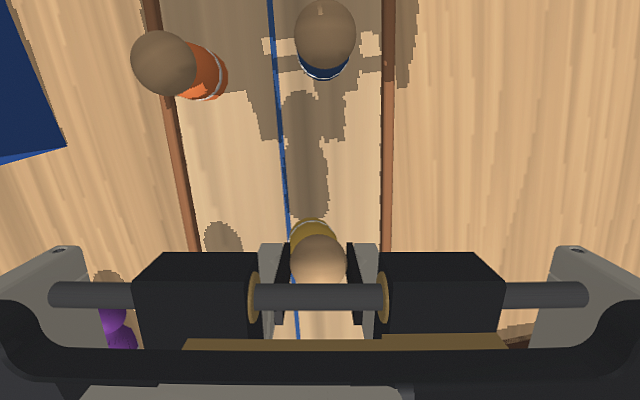

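View pics/side3.png

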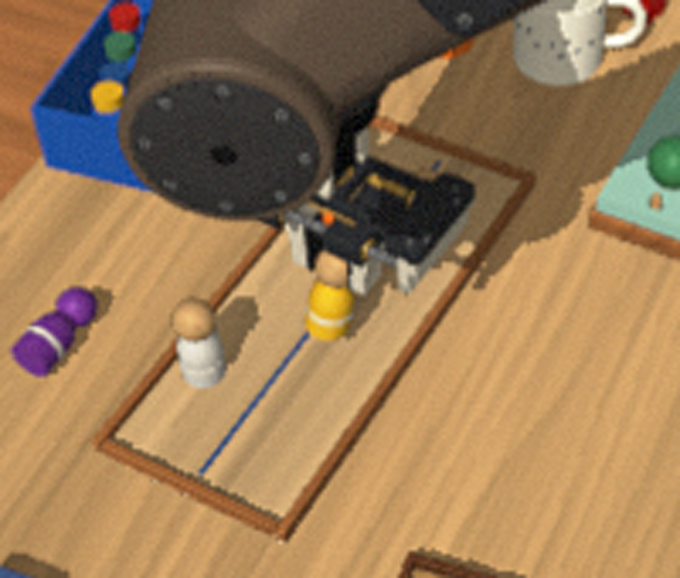

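>>> apply_moves([
  {"tx": 0, "ty": 0.006, "tz": 0, "turn": 0, "gripper": 0.026},
  {"tx": 0, "ty": 0.012, "tz": 0, "turn": 0, "gripper": 0.026},
  {"tx": 0, "ty": 0.016, "tz": 0, "turn": 0, "gripper": 0.026},
  {"tx": 0, "ty": 0.0175, "tz": 0, "turn": 0, "gripper": 0.026},
  {"tx": 0, "ty": 0.0175, "tz": 0, "turn": 0, "gripper": 0.026},
])

```text
time_s: 32.6
tcp_pos: [0.616, 0.0244, 0.0799]
eef_rot: [-90.0, 0.0, 82.5]
contact_force: [-1.2, -0.8, -0.8]
gripper_width: 0.0317
```

```bash
cat > tilt.py <<'E'
from h import *
import sys
im,d,s=wshot(sys.argv[1]); H=hsv(im); c=cam('wrist',s); off=float(sys.argv[2])
m=(H[...,0]>19)&(H[...,0]<32)&(H[...,1]>150); m[:,:280]=0; m[:,360:]=0
ys=np.nonzero(m)[0]; print('top row',ys.min() if len(ys) else None,len(ys))
hd=s['tcp_pos']+[0,0,-off]
for deg in (-15,-10,-5,0,5):
    a=np.radians(deg); ax=np.array([0,-np.sin(a),-np.cos(a)]); n1=np.array([1,0,0]); n2=np.cross(ax,n1)
    q=proj(c,[hd+ax*h+.017*(np.cos(t)*n1+np.sin(t)*n2) for h in (.024,.06) for t in np.linspace(0,6.28,40)]); print(deg,q[:,1].min().round(1))
E
python3 tilt.py w31 .0109
```

```text
t 32.6 tcp [0.616  0.0244 0.0799] rot [-8.996e+01  2.000e-02  8.251e+01] F [-1.2 -0.8 -0.8] w 0.0317
top row 218 575
-15 221.5
-10 214.9
-5 208.4
0 202.1
5 196.0
```

>>> apply_moves([
  {"tx": 0, "ty": 0.002, "tz": 0, "turn": 0, "gripper": 0.026},
  {"tx": 0.004, "ty": 0.003, "tz": 0, "turn": 0, "gripper": 0.026},
  {"tx": 0.008, "ty": 0.003, "tz": 0, "turn": 0, "gripper": 0.026},
  {"tx": 0.012, "ty": 0.003, "tz": 0, "turn": 0, "gripper": 0.026},
  {"tx": 0.014, "ty": 0.003, "tz": 0, "turn": 0, "gripper": 0.026},
])

```text
time_s: 33.15
tcp_pos: [0.6182, 0.0389, 0.0774]
eef_rot: [-90.0, -0.0, 82.5]
contact_force: [0.3, -0.6, 1.3]
gripper_width: 0.0315
```

```bash
python3 tilt.py w32 .0109
```

```text
t 33.15 tcp [0.6182 0.0389 0.0774] rot [-90.01  -0.    82.53] F [ 0.3 -0.6  1.3] w 0.0315
top row 201 1362
-15 221.4
-10 214.8
-5 208.4
0 202.1
5 196.0
```

Upright (about 1°). Release, then lift clear.

>>> apply_moves([
  {"tx": 0, "ty": 0, "tz": 0, "turn": 0, "gripper": 0.036},
  {"tx": 0, "ty": 0, "tz": 0, "turn": 0, "gripper": 0.046},
  {"tx": 0, "ty": 0, "tz": 0, "turn": 0, "gripper": 0.046},
  {"tx": 0, "ty": 0, "tz": 0, "turn": 0, "gripper": 0.046},
])

```text
time_s: 33.6
tcp_pos: [0.6179, 0.0382, 0.0773]
eef_rot: [-90.0, 0.0, 82.5]
contact_force: [-0.2, 0.7, 0.4]
gripper_width: 0.0456
```

>>> apply_moves([
  {"tx": 0, "ty": -0.02, "tz": 0, "turn": 0, "gripper": 0.046},
  {"tx": 0, "ty": -0.05, "tz": 0, "turn": 0, "gripper": 0.046},
  {"tx": 0, "ty": -0.1, "tz": 0, "turn": 0, "gripper": 0.05},
  {"tx": 0, "ty": -0.15, "tz": 0, "turn": 0, "gripper": 0.05},
  {"tx": 0, "ty": -0.18, "tz": 0, "turn": 0, "gripper": 0.05},
])

```text
time_s: 34.1
tcp_pos: [0.619, 0.0383, 0.2619]
eef_rot: [-90.3, -0.1, 82.5]
contact_force: [0.0, -0.7, -0.0]
gripper_width: 0.0498
```

>>> apply_moves([
  {"tx": 0, "ty": 0, "tz": 0.1, "turn": 0, "gripper": 0.05},
  {"tx": 0, "ty": 0, "tz": 0.1, "turn": 0, "gripper": 0.05},
  {"tx": 0, "ty": 0, "tz": 0.1, "turn": 0, "gripper": 0.05},
  {"tx": 0, "ty": 0, "tz": 0.1, "turn": 0, "gripper": 0.05},
  {"tx": 0, "ty": 0, "tz": 0.1, "turn": 0, "gripper": 0.05},
])

```text
time_s: 34.6
tcp_pos: [0.5196, 0.0515, 0.2577]
eef_rot: [-90.1, -0.0, 82.5]
contact_force: [0.7, 1.6, -1.3]
gripper_width: 0.0498
```

Run:
```python
from h import *
wshot('w33')
for n in ('side','scene'):
    im,d=capture(n); save(n+'4',im); np.savez('pics/%s4.npz'%n,im=im,d=d)
    X=cloud(cam(n),d); m=(X[...,2]>.062)&(X[...,2]<.095)&(X[...,0]>.54)&(X[...,0]<.75)&(X[...,1]>-.17)&(X[...,1]<.17)
    for b,s,ce in blobs(m,15): print(n,ce.round(1),X[b].mean(0).round(3),X[b].max(0).round(3))
```

```text
t 34.6 tcp [0.5196 0.0515 0.2577] rot [-9.005e+01 -2.000e-02  8.252e+01] F [ 0.7  1.6 -1.3] w 0.0498
side [276.2 176. ] [ 0.678 -0.086  0.075] [ 0.695 -0.074  0.084]
side [305.  184.4] [ 0.594 -0.088  0.075] [ 0.609 -0.076  0.085]
side [274.3 215.3] [0.62  0.041 0.075] [0.64  0.052 0.086]
side [236.7 223.3] [0.693 0.101 0.075] [0.708 0.113 0.086]
scene [362.1 197.1] [0.63  0.03  0.073] [0.642 0.045 0.083]
scene [396.8 203.5] [0.703 0.089 0.073] [0.713 0.106 0.083]
scene [316.3 205.9] [ 0.604 -0.099  0.074] [ 0.614 -0.079  0.085]
scene [334.7 222. ] [ 0.689 -0.097  0.074] [ 0.699 -0.078  0.084]
```

View pics/side4.png

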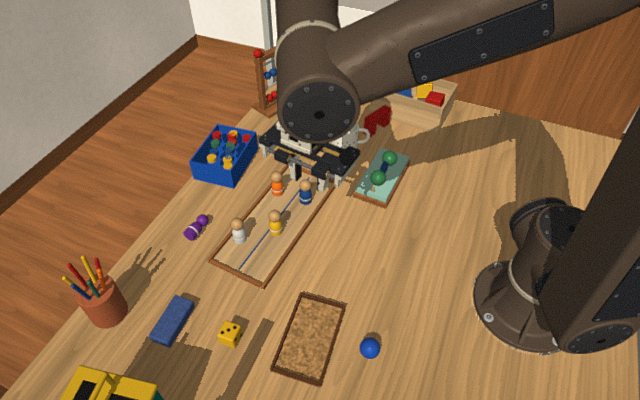

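View pics/scene4.png

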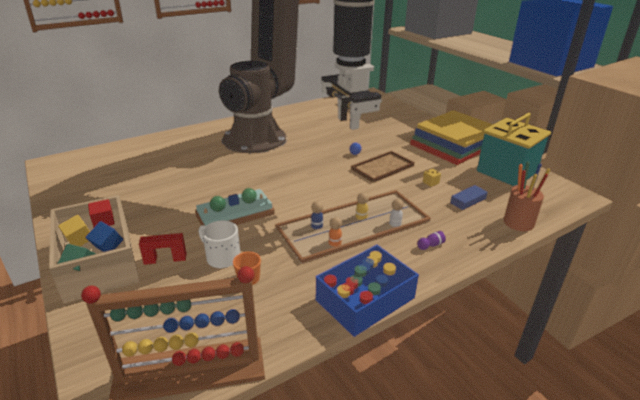

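View pics/w33.png

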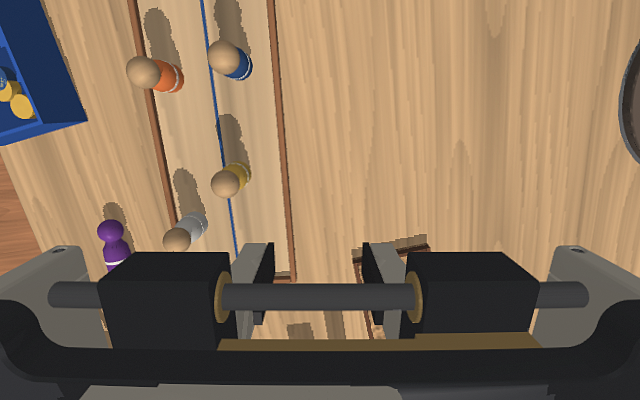

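>>> apply_moves([
  {"tx": -0.25, "ty": 0, "tz": 0.06, "turn": 0, "gripper": 0.05},
  {"tx": -0.25, "ty": 0, "tz": 0.06, "turn": 0, "gripper": 0.05},
  {"tx": -0.25, "ty": 0, "tz": 0.06, "turn": 0, "gripper": 0.05},
  {"tx": -0.25, "ty": 0, "tz": 0.06, "turn": 0, "gripper": 0.05},
  {"tx": -0.25, "ty": 0, "tz": 0.06, "turn": 0, "gripper": 0.05},
])

```text
time_s: 35.25
tcp_pos: [0.4289, -0.1839, 0.2572]
eef_rot: [-90.0, 0.0, 82.5]
contact_force: [0.7, -0.2, -0.7]
gripper_width: 0.0498
```

>>> apply_moves([
  {"tx": -0.05, "ty": 0, "tz": 0, "turn": 0, "gripper": 0.05},
  {"tx": -0.05, "ty": 0, "tz": 0, "turn": 0, "gripper": 0.05},
  {"tx": -0.05, "ty": 0, "tz": 0, "turn": 0, "gripper": 0.05},
  {"tx": -0.05, "ty": 0, "tz": 0, "turn": 0, "gripper": 0.05},
  {"tx": -0.05, "ty": 0, "tz": 0, "turn": 0, "gripper": 0.05},
])

```text
time_s: 35.75
tcp_pos: [0.4234, -0.2307, 0.2572]
eef_rot: [-90.0, -0.0, 82.6]
contact_force: [-0.3, -0.5, -0.7]
gripper_width: 0.0497
```

```bash
python3 - <<'E'
from h import *
wshot('w34')
im,d=capture('side'); save('side5',im)
E
python3 marb.py w34 .051; python3 plate.py w34 .035|head -2
```

```text
t 35.75 tcp [ 0.4234 -0.2307  0.2572] rot [-89.98  -0.    82.61] F [-0.3 -0.5 -0.7] w 0.0497
px 308.0177307128906 119.358154296875 20.041566848754883 P [ 0.4248 -0.3028  0.051 ] r~ 0.0222 topz 0.0735
px 313.9575500488281 197.53773498535156 18.062578201293945 P [ 0.4302 -0.2127  0.051 ] r~ 0.0216 topz 0.0736
depth z 0.03582758122416485 [ 266   71   86  162 8743]
rect ((427.364990234375, -257.9024963378906), (189.52398681640625, 88.79298400878906), 86.41094207763672)
```

View pics/w34.png

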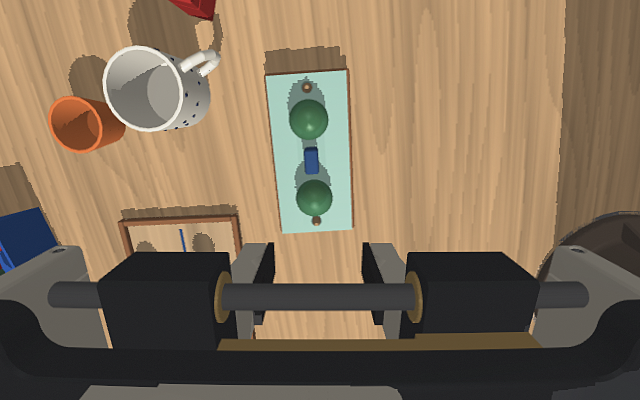

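View pics/side5.png

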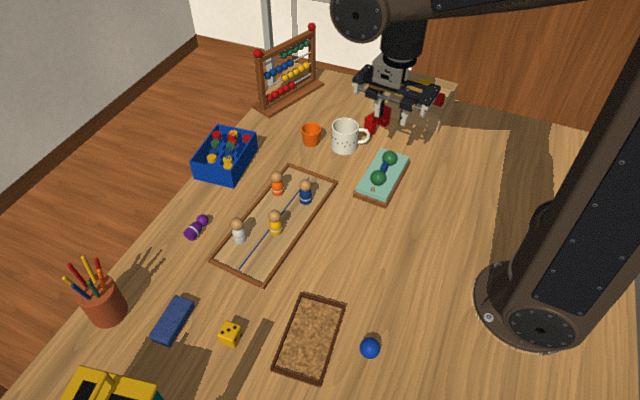

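All four skittles stand, the plate and marbles are seated, and nothing else has moved. I'll hand the job in.

Run:
```python
from h import *
st(); print(r.close_job())
```

```text
t 35.85 tcp [ 0.4234 -0.2306  0.2573] rot [-90.    -0.    82.64] F [ 0.1 -0.1  0. ] w 0.0505
the job is handed in; nothing more can be done
None
```

The job is done and handed in at about 36 s of the 210 s allowed; no verdict was reported.

- **Plate:** I fitted it over both pins, handle up. The last check put its centre at (427.4, -257.9) mm and heading at 86.4°; I had measured the rack at (427, -258) mm and 86.35°. Its top read 35.8 mm against the expected 35 mm, and the wrist depth reads about 0.8 mm high elsewhere too.
- **Marbles:** one is in each big hole. Their centres measured within about 1 mm of the seats, with tops at 73.5 mm against the expected 73 mm.
- **Skittles:** only blue (skittle3) and yellow (skittle2) were lying down. I stood both up by the head; each hung about 12° off vertical, so I straightened them against the floor before letting go. The last scene and side views show all four skittles standing in the lane, with heads at equal height.
- **Other things:** the purple and blue look-alikes and the bystanders show no movement in the pictures, and I saw no knock to any part.

The scene and side cameras disagreed by about 10 mm on the skittle head positions, because each sees a different face. I used the wrist camera for all fine placing.

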